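Prop a hinged printing screen level on crossed taper wedges

TASK

The screen has to dry level, propped up at its handle end: finish the wedge pile that has been begun under it. Lay a second wedge on the first with its thick end over the thin end so that the layer becomes flat, then lay the other two the same way, one on the other and turned end for end, squarely crosswise on top of that layer, and finally lower the screen gently until it rests level on the pile. Keep the wedges centred over each other and leave the ink pots alone.

Things in the scene. Friction and masses are not known exactly. Their poses are not given: they have to be found in the camera images.
- wedge_1: timber taper wedge 120 x 36 mm, 26 thick at one end, 10 at the other (18 in the middle, slope 7.6 deg), 0.12 kg; all four are alike. Origin: centre of its flat underside; +x along it to the THIN end, +y across, +z up. It lies under the raised screen where its front bar will come down, within 15 deg of hinge_rail's x axis, sloped face up, thick end towards the robot.
- wedge_2: taper wedge like wedge_1 (same size, same axes: origin at the centre of the underside, +x to the thin end), lying on its underside, sloped face up, 0.08 to 0.17 kg. Loose on the right of the screen, nearest to it.
- wedge_3: taper wedge like wedge_1 (same size, same axes: origin at the centre of the underside, +x to the thin end), lying on its underside, sloped face up, 0.08 to 0.17 kg. Loose, farthest to the right.
- wedge_4: taper wedge like wedge_1 (same size, same axes: origin at the centre of the underside, +x to the thin end), lying on its underside, sloped face up, 0.08 to 0.17 kg. Loose on the right, farther from the robot.
- wedge_1_thick (a point): middle of the chamfered thick end face of wedge_1, 60 mm from its centre, 13 mm above its underside
- wedge_2_thick (a point): middle of the chamfered thick end face of wedge_2, 60 mm from its centre, 13 mm above its underside
- wedge_3_thick (a point): middle of the chamfered thick end face of wedge_3, 60 mm from its centre, 13 mm above its underside
- wedge_4_thick (a point): middle of the chamfered thick end face of wedge_4, 60 mm from its centre, 13 mm above its underside
- hinge_rail: timber rail 230 long (y), 56 deep, 54 high, bolted to the table, with two steel hinges that carry the screen. Origin: on the table under the hinge axis; +x points away from the robot; the screen comes down on the -x side. Hinge axis parallel to its y, 84 mm above the table. The level screen's front bar lies 184 to 214 mm in front (-x) of the axis.
- screen (a joint): hinge angle (rad) of the printing screen: timber frame 200 x 200, 24 thick, fabric in it, 0.8 kg. 0 = level, underside 72 mm above the table (the height of the finished pile); positive = front raised. Starts nearly upright, 1.25 to 1.4. Stays by itself above about 1.1; lower down it drops if let go, to -0.36 if nothing is under it.
- screen_grip (a point): grip point on the axis of the screen's round handle (19 diameter, 67 long), which stands out from the middle of the front bar in the frame's plane: 42 mm out from the bar, 25 short of the handle's end, 256 from the hinge axis. Grip it with fingers closing parallel to the hinge axis; the handle may turn between them as the screen swings.
- ink_pot_3: bystander: small ink pot with yellow screw lid, 67 mm diameter, 58 high, left of the screen; origin centre of its underside
- ink_pot_1: bystander: small ink pot with red screw lid, 60 mm diameter, 58 high, at the far right; origin centre of its underside

How it is judged (in metres and radians):
On the way, in this order (a step that is already met when the one before it is completed fails the run):
1. a second wedge lies on wedge_1, thick end over thin end: a flat first layer (((horizontal distance between wedge_2 and wedge_1 below 0.022 m and angle between the x axis of wedge_2 and the x axis of wedge_1, either way round below 0.25 rad and x of wedge_2_thick in the frame of wedge_1 above 0.03 m and z of wedge_2 in the frame of wedge_1 between 0.013 and 0.023 m) or (horizontal distance between wedge_3 and wedge_1 below 0.022 m and angle between the x axis of wedge_3 and the x axis of wedge_1, either way round below 0.25 rad and x of wedge_3_thick in the frame of wedge_1 above 0.03 m and z of wedge_3 in the frame of wedge_1 between 0.013 and 0.023 m) or (horizontal distance between wedge_4 and wedge_1 below 0.022 m and angle between the x axis of wedge_4 and the x axis of wedge_1, either way round below 0.25 rad and x of wedge_4_thick in the frame of wedge_1 above 0.03 m and z of wedge_4 in the frame of wedge_1 between 0.013 and 0.023 m))), for 0.2 s.
2. a third wedge lies flat and crosswise on that layer (((horizontal distance between wedge_2 and wedge_1 below 0.022 m and angle between the x axis of wedge_2 and the x axis of wedge_1, either way round below 0.25 rad and x of wedge_2_thick in the frame of wedge_1 above 0.03 m and z of wedge_2 in the frame of wedge_1 between 0.013 and 0.023 m and horizontal distance between wedge_3 and wedge_1 below 0.025 m and angle between the x axis of wedge_3 and the x axis of wedge_1, either way round above 1.27 rad and angle between wedge_3's own z axis and vertical below 0.06 rad and height (world z) of wedge_3 between 0.031 and 0.041 m) or (horizontal distance between wedge_2 and wedge_1 below 0.022 m and angle between the x axis of wedge_2 and the x axis of wedge_1, either way round below 0.25 rad and x of wedge_2_thick in the frame of wedge_1 above 0.03 m and z of wedge_2 in the frame of wedge_1 between 0.013 and 0.023 m and horizontal distance between wedge_4 and wedge_1 below 0.025 m and angle between the x axis of wedge_4 and the x axis of wedge_1, either way round above 1.27 rad and angle between wedge_4's own z axis and vertical below 0.06 rad and height (world z) of wedge_4 between 0.031 and 0.041 m) or (horizontal distance between wedge_3 and wedge_1 below 0.022 m and angle between the x axis of wedge_3 and the x axis of wedge_1, either way round below 0.25 rad and x of wedge_3_thick in the frame of wedge_1 above 0.03 m and z of wedge_3 in the frame of wedge_1 between 0.013 and 0.023 m and horizontal distance between wedge_2 and wedge_1 below 0.025 m and angle between the x axis of wedge_2 and the x axis of wedge_1, either way round above 1.27 rad and angle between wedge_2's own z axis and vertical below 0.06 rad and height (world z) of wedge_2 between 0.031 and 0.041 m) or (horizontal distance between wedge_3 and wedge_1 below 0.022 m and angle between the x axis of wedge_3 and the x axis of wedge_1, either way round below 0.25 rad and x of wedge_3_thick in the frame of wedge_1 above 0.03 m and z of wedge_3 in the frame of wedge_1 between 0.013 and 0.023 m and horizontal distance between wedge_4 and wedge_1 below 0.025 m and angle between the x axis of wedge_4 and the x axis of wedge_1, either way round above 1.27 rad and angle between wedge_4's own z axis and vertical below 0.06 rad and height (world z) of wedge_4 between 0.031 and 0.041 m) or (horizontal distance between wedge_4 and wedge_1 below 0.022 m and angle between the x axis of wedge_4 and the x axis of wedge_1, either way round below 0.25 rad and x of wedge_4_thick in the frame of wedge_1 above 0.03 m and z of wedge_4 in the frame of wedge_1 between 0.013 and 0.023 m and horizontal distance between wedge_2 and wedge_1 below 0.025 m and angle between the x axis of wedge_2 and the x axis of wedge_1, either way round above 1.27 rad and angle between wedge_2's own z axis and vertical below 0.06 rad and height (world z) of wedge_2 between 0.031 and 0.041 m) or (horizontal distance between wedge_4 and wedge_1 below 0.022 m and angle between the x axis of wedge_4 and the x axis of wedge_1, either way round below 0.25 rad and x of wedge_4_thick in the frame of wedge_1 above 0.03 m and z of wedge_4 in the frame of wedge_1 between 0.013 and 0.023 m and horizontal distance between wedge_3 and wedge_1 below 0.025 m and angle between the x axis of wedge_3 and the x axis of wedge_1, either way round above 1.27 rad and angle between wedge_3's own z axis and vertical below 0.06 rad and height (world z) of wedge_3 between 0.031 and 0.041 m))), for 0.2 s.
3. the last wedge lies on the third, thick end over thin end: a flat second layer (((horizontal distance between wedge_2 and wedge_1 below 0.022 m and angle between the x axis of wedge_2 and the x axis of wedge_1, either way round below 0.25 rad and x of wedge_2_thick in the frame of wedge_1 above 0.03 m and z of wedge_2 in the frame of wedge_1 between 0.013 and 0.023 m and horizontal distance between wedge_3 and wedge_1 below 0.025 m and angle between the x axis of wedge_3 and the x axis of wedge_1, either way round above 1.27 rad and angle between wedge_3's own z axis and vertical below 0.06 rad and height (world z) of wedge_3 between 0.031 and 0.041 m and horizontal distance between wedge_4 and wedge_3 below 0.022 m and angle between the x axis of wedge_4 and the x axis of wedge_3, either way round below 0.25 rad and x of wedge_4_thick in the frame of wedge_3 above 0.03 m and z of wedge_4 in the frame of wedge_3 between 0.013 and 0.023 m) or (horizontal distance between wedge_2 and wedge_1 below 0.022 m and angle between the x axis of wedge_2 and the x axis of wedge_1, either way round below 0.25 rad and x of wedge_2_thick in the frame of wedge_1 above 0.03 m and z of wedge_2 in the frame of wedge_1 between 0.013 and 0.023 m and horizontal distance between wedge_4 and wedge_1 below 0.025 m and angle between the x axis of wedge_4 and the x axis of wedge_1, either way round above 1.27 rad and angle between wedge_4's own z axis and vertical below 0.06 rad and height (world z) of wedge_4 between 0.031 and 0.041 m and horizontal distance between wedge_3 and wedge_4 below 0.022 m and angle between the x axis of wedge_3 and the x axis of wedge_4, either way round below 0.25 rad and x of wedge_3_thick in the frame of wedge_4 above 0.03 m and z of wedge_3 in the frame of wedge_4 between 0.013 and 0.023 m) or (horizontal distance between wedge_3 and wedge_1 below 0.022 m and angle between the x axis of wedge_3 and the x axis of wedge_1, either way round below 0.25 rad and x of wedge_3_thick in the frame of wedge_1 above 0.03 m and z of wedge_3 in the frame of wedge_1 between 0.013 and 0.023 m and horizontal distance between wedge_2 and wedge_1 below 0.025 m and angle between the x axis of wedge_2 and the x axis of wedge_1, either way round above 1.27 rad and angle between wedge_2's own z axis and vertical below 0.06 rad and height (world z) of wedge_2 between 0.031 and 0.041 m and horizontal distance between wedge_4 and wedge_2 below 0.022 m and angle between the x axis of wedge_4 and the x axis of wedge_2, either way round below 0.25 rad and x of wedge_4_thick in the frame of wedge_2 above 0.03 m and z of wedge_4 in the frame of wedge_2 between 0.013 and 0.023 m) or (horizontal distance between wedge_3 and wedge_1 below 0.022 m and angle between the x axis of wedge_3 and the x axis of wedge_1, either way round below 0.25 rad and x of wedge_3_thick in the frame of wedge_1 above 0.03 m and z of wedge_3 in the frame of wedge_1 between 0.013 and 0.023 m and horizontal distance between wedge_4 and wedge_1 below 0.025 m and angle between the x axis of wedge_4 and the x axis of wedge_1, either way round above 1.27 rad and angle between wedge_4's own z axis and vertical below 0.06 rad and height (world z) of wedge_4 between 0.031 and 0.041 m and horizontal distance between wedge_2 and wedge_4 below 0.022 m and angle between the x axis of wedge_2 and the x axis of wedge_4, either way round below 0.25 rad and x of wedge_2_thick in the frame of wedge_4 above 0.03 m and z of wedge_2 in the frame of wedge_4 between 0.013 and 0.023 m) or (horizontal distance between wedge_4 and wedge_1 below 0.022 m and angle between the x axis of wedge_4 and the x axis of wedge_1, either way round below 0.25 rad and x of wedge_4_thick in the frame of wedge_1 above 0.03 m and z of wedge_4 in the frame of wedge_1 between 0.013 and 0.023 m and horizontal distance between wedge_2 and wedge_1 below 0.025 m and angle between the x axis of wedge_2 and the x axis of wedge_1, either way round above 1.27 rad and angle between wedge_2's own z axis and vertical below 0.06 rad and height (world z) of wedge_2 between 0.031 and 0.041 m and horizontal distance between wedge_3 and wedge_2 below 0.022 m and angle between the x axis of wedge_3 and the x axis of wedge_2, either way round below 0.25 rad and x of wedge_3_thick in the frame of wedge_2 above 0.03 m and z of wedge_3 in the frame of wedge_2 between 0.013 and 0.023 m) or (horizontal distance between wedge_4 and wedge_1 below 0.022 m and angle between the x axis of wedge_4 and the x axis of wedge_1, either way round below 0.25 rad and x of wedge_4_thick in the frame of wedge_1 above 0.03 m and z of wedge_4 in the frame of wedge_1 between 0.013 and 0.023 m and horizontal distance between wedge_3 and wedge_1 below 0.025 m and angle between the x axis of wedge_3 and the x axis of wedge_1, either way round above 1.27 rad and angle between wedge_3's own z axis and vertical below 0.06 rad and height (world z) of wedge_3 between 0.031 and 0.041 m and horizontal distance between wedge_2 and wedge_3 below 0.022 m and angle between the x axis of wedge_2 and the x axis of wedge_3, either way round below 0.25 rad and x of wedge_2_thick in the frame of wedge_3 above 0.03 m and z of wedge_2 in the frame of wedge_3 between 0.013 and 0.023 m))), for 0.2 s.
4. the screen has come down level on the pile (value of joint screen between -0.035 and 0.035 rad), for 0.2 s.
At the end, for the whole second after the job is handed in: Two layers of two wedges, wedge_1 lowest; in each, one lies along the other (14 deg), centres within 22 mm, thick end over thin end; upper layer flat (0.06 rad), crosswise (73 deg or more), within 25 mm of wedge_1's centre; screen level on it within 0.035 rad; all released, at rest (all of step 4 and ((horizontal distance between wedge_2 and wedge_1 below 0.022 m and angle between the x axis of wedge_2 and the x axis of wedge_1, either way round below 0.25 rad and x of wedge_2_thick in the frame of wedge_1 above 0.03 m and z of wedge_2 in the frame of wedge_1 between 0.013 and 0.023 m and horizontal distance between wedge_3 and wedge_1 below 0.025 m and angle between the x axis of wedge_3 and the x axis of wedge_1, either way round above 1.27 rad and angle between wedge_3's own z axis and vertical below 0.06 rad and height (world z) of wedge_3 between 0.031 and 0.041 m and horizontal distance between wedge_4 and wedge_3 below 0.022 m and angle between the x axis of wedge_4 and the x axis of wedge_3, either way round below 0.25 rad and x of wedge_4_thick in the frame of wedge_3 above 0.03 m and z of wedge_4 in the frame of wedge_3 between 0.013 and 0.023 m) or (horizontal distance between wedge_2 and wedge_1 below 0.022 m and angle between the x axis of wedge_2 and the x axis of wedge_1, either way round below 0.25 rad and x of wedge_2_thick in the frame of wedge_1 above 0.03 m and z of wedge_2 in the frame of wedge_1 between 0.013 and 0.023 m and horizontal distance between wedge_4 and wedge_1 below 0.025 m and angle between the x axis of wedge_4 and the x axis of wedge_1, either way round above 1.27 rad and angle between wedge_4's own z axis and vertical below 0.06 rad and height (world z) of wedge_4 between 0.031 and 0.041 m and horizontal distance between wedge_3 and wedge_4 below 0.022 m and angle between the x axis of wedge_3 and the x axis of wedge_4, either way round below 0.25 rad and x of wedge_3_thick in the frame of wedge_4 above 0.03 m and z of wedge_3 in the frame of wedge_4 between 0.013 and 0.023 m) or (horizontal distance between wedge_3 and wedge_1 below 0.022 m and angle between the x axis of wedge_3 and the x axis of wedge_1, either way round below 0.25 rad and x of wedge_3_thick in the frame of wedge_1 above 0.03 m and z of wedge_3 in the frame of wedge_1 between 0.013 and 0.023 m and horizontal distance between wedge_2 and wedge_1 below 0.025 m and angle between the x axis of wedge_2 and the x axis of wedge_1, either way round above 1.27 rad and angle between wedge_2's own z axis and vertical below 0.06 rad and height (world z) of wedge_2 between 0.031 and 0.041 m and horizontal distance between wedge_4 and wedge_2 below 0.022 m and angle between the x axis of wedge_4 and the x axis of wedge_2, either way round below 0.25 rad and x of wedge_4_thick in the frame of wedge_2 above 0.03 m and z of wedge_4 in the frame of wedge_2 between 0.013 and 0.023 m) or (horizontal distance between wedge_3 and wedge_1 below 0.022 m and angle between the x axis of wedge_3 and the x axis of wedge_1, either way round below 0.25 rad and x of wedge_3_thick in the frame of wedge_1 above 0.03 m and z of wedge_3 in the frame of wedge_1 between 0.013 and 0.023 m and horizontal distance between wedge_4 and wedge_1 below 0.025 m and angle between the x axis of wedge_4 and the x axis of wedge_1, either way round above 1.27 rad and angle between wedge_4's own z axis and vertical below 0.06 rad and height (world z) of wedge_4 between 0.031 and 0.041 m and horizontal distance between wedge_2 and wedge_4 below 0.022 m and angle between the x axis of wedge_2 and the x axis of wedge_4, either way round below 0.25 rad and x of wedge_2_thick in the frame of wedge_4 above 0.03 m and z of wedge_2 in the frame of wedge_4 between 0.013 and 0.023 m) or (horizontal distance between wedge_4 and wedge_1 below 0.022 m and angle between the x axis of wedge_4 and the x axis of wedge_1, either way round below 0.25 rad and x of wedge_4_thick in the frame of wedge_1 above 0.03 m and z of wedge_4 in the frame of wedge_1 between 0.013 and 0.023 m and horizontal distance between wedge_2 and wedge_1 below 0.025 m and angle between the x axis of wedge_2 and the x axis of wedge_1, either way round above 1.27 rad and angle between wedge_2's own z axis and vertical below 0.06 rad and height (world z) of wedge_2 between 0.031 and 0.041 m and horizontal distance between wedge_3 and wedge_2 below 0.022 m and angle between the x axis of wedge_3 and the x axis of wedge_2, either way round below 0.25 rad and x of wedge_3_thick in the frame of wedge_2 above 0.03 m and z of wedge_3 in the frame of wedge_2 between 0.013 and 0.023 m) or (horizontal distance between wedge_4 and wedge_1 below 0.022 m and angle between the x axis of wedge_4 and the x axis of wedge_1, either way round below 0.25 rad and x of wedge_4_thick in the frame of wedge_1 above 0.03 m and z of wedge_4 in the frame of wedge_1 between 0.013 and 0.023 m and horizontal distance between wedge_3 and wedge_1 below 0.025 m and angle between the x axis of wedge_3 and the x axis of wedge_1, either way round above 1.27 rad and angle between wedge_3's own z axis and vertical below 0.06 rad and height (world z) of wedge_3 between 0.031 and 0.041 m and horizontal distance between wedge_2 and wedge_3 below 0.022 m and angle between the x axis of wedge_2 and the x axis of wedge_3, either way round below 0.25 rad and x of wedge_2_thick in the frame of wedge_3 above 0.03 m and z of wedge_2 in the frame of wedge_3 between 0.013 and 0.023 m)) and linear speed of each of wedge_1, wedge_2, wedge_3, wedge_4 below 0.02 m/s and velocity of joint screen between -0.05 and 0.05 rad/s); the robot touches nothing.
It fails at once if the screen is dropped or slammed down (falls faster than 2 rad/s) (velocity of joint screen below -2 rad/s).
It fails at once if an ink pot is pushed more than 30 mm (distance of any of ink_pot_3, ink_pot_1 from where it was at the start of the episode above 0.03 m).
It also fails if it takes over 72 s, if anything falls off the work surface, if the arm or the gripper's body presses on something with over 40 N, if the wrist force passes 120 N, or if a joint passes its speed limit or range.

ROBOT

A 6-joint arm with a two-finger parallel gripper is mounted at the origin on the work surface; the furniture and walls round the work are solid. World frame = base frame: x ahead of the robot, y to its left, z up, the work surface at z = 0. Lengths are in mm, angles in rad, forces in N, time in s.
With the tool pointing down it reaches from about 350 to 875 mm from the base axis. Payload 4.2 kg.
Tool frame: the origin (TCP) lies between the finger pads; the fingertips stand ahead of it and the grasp point (between the pads) lies 2 mm behind it (finger_overhang is the z of the fingertips in the tool frame, in mm); z points along the fingers, x is the direction in which the jaws open and shut, and the axes are right-handed (so a half turn about z gives the same grasp; the last joint's range is limited). The gripper opens to 87 mm and grips with 3 to 60 N. Pads are 19 mm wide; open, the fingers measure 117 mm over their backs; the gripper's body (75 mm by 190 mm) begins 51 mm behind the grasp point.
Start: joints at [-1.03, 0.385, 0.008, 0, -1.194, -0.259], TCP at [173.819, -600.322, 239.55] pointing down, gripper open.
Joint ranges: [-3.14, 3.14], [-1.21, 2.06], [-1.07, 1.41], [-3.16, 2.05], [-2.99, -0.16], [-3.1, 3.1]. Speed limits (rad/s): [2.79, 2.79, 3.14, 3.14, 3.14, 3.14].

INTERFACE

Orientations are given as a 3x3 rotation matrix whose columns are the frame's x, y, z axes.
In Python, from plant import * gives the robot as it stands.
- The arm moves only by the shell command python3 -m jog 'ROWS' [FORCE]. ROWS is JSON, a list of rows, each an object with "linear": the shift along the tool's x, y, z in m, a list of three; "twist": the turn about the tool's z in rad; "hand": the finger opening in m, from 0 to 0.087. In form: [{"linear": [x, y, z], "twist": twist, "hand": hand}, ...]. A call has 1 to 12 rows; each row shifts and turns the commanded pose from where the row before left it, along the tool's axes as they then stand; what a row does not reach is not made up. A row lasts 1/10 s, in which the tool goes at most 50 mm and 8.59 degrees, less where a joint would pass 70% of its speed; a pose out of reach is approached as far as the arm can. A call is refused whole if a number of a shift passes 0.05 or a number of a turn 0.15, either way. A call with a gripper value outside its range is refused whole. The fingers move at their own pace and stop on an object; FORCE is the grip in N (left out, the last holds). Time passes only in rows, so rows that do not move let the fingers close. It gives the time, the measured TCP pose, the force and the opening at its end, in the units of the state.
- observe(): the state, without advancing time (a new reading comes with each control period).
- read_camera(name): name is "side" or "top" or "wrist"; returns the picture (420x560x3 uint8, red, green, blue); there is no depth.
- calibration(name): a dict with "fx", "fy", "cx", "cy" (pixels), "k1" (the pictures are not rectified: a ray, as slopes to the right and down, at radius r is drawn at 1 + k1 r^2 times it, then the intrinsics apply), "R" (3x3) and "t" (3): a world point X has camera coordinates R X + t; the wrist camera has in their place "mount" (4x4, takes a point from camera to tool coordinates, whose origin is the TCP and whose axes are the tool frame's). Camera axes: x right, y down, z forward; pixel columns grow to the right and rows downward; lengths in mm; the calibration is good to about 2 mm. A picture is of the moment at which its call begins: read the wrist's pose just before it. calibration takes no time and is no camera call.
- close_job(): hands the job in, once; it reports no verdict.
Trained networks look in the newest picture that a camera, given by its name, has taken for a name from the list of things; names that differ only in an ending like _2 or _b are one class to them, and where a whole thing is asked for, a point or a joint stands for the part that bears it (a point fixed in the world has none). Each returns a list of dicts, best first, with "p" (0 to 1); they miss things now and then, are a little off and sometimes report something else, mostly with a low value. They report only what shows in the picture. A call takes as long as a camera call.
- recognise(camera, target): "rect" ([left, top, right, bottom] as shares, 0 to 1, of the picture: columns of its width, rows of its height, round what is visible of it).
- regions_of(camera, target): "pixels" (420x560 bool, what is visible of it) and "rect" ([left, top, right, bottom] as shares, 0 to 1, of the picture: columns of its width, rows of its height, round what is visible of it).
The state is a dict: "time_s": time; "joint_pos": joint angles; "qd": joint speeds; "tau": joint torques, N m; "position": TCP position; "tcp_rot": TCP orientation; "wrist_force": force on the tool from outside, world axes, zero at the start; "torque": the same for the moment, N m; "grip_width": finger opening in mm.
Only numpy, scipy, OpenCV 4.12 (cv2) and the standard library are available. Lean on these libraries where they do the work, as an engineer would, in place of code of your own. Each camera call takes 0.05 s, during which the arm holds its last target.

## Working session

There is one attempt and no reset: what is moved stays moved. The work goes in short steps, Python scripts to look and compute and a shell command to move; the robot and the scene stay as the last step left them, time stands still between calls to the robot, and variables do not carry over. Pictures are saved under pics/ and viewed, and the job is handed in when it is done.

```bash
ls; mkdir -p pics; python3 - <<'E'
from plant import *
import cv2
s=observe()
for k in s: print(k,s[k])
for c in ["side","top","wrist"]:
    im=read_camera(c); cv2.imwrite(f"pics/{c}0.png",im[:,:,::-1]); print(c,calibration(c))
E
```

```text
pics
time_s 0.0
joint_pos [-1.03039906e+00  3.85563682e-01  6.62039969e-03 -5.21905048e-04
 -1.19399678e+00 -2.58634504e-01]
qd [-7.81091919e-04 -7.14625467e-04  6.30497884e-04 -9.80806378e-05
 -5.25526720e-04  3.93290373e-04]
tau [ 2.09429995e-04 -3.90668035e+01  1.87406820e+01  4.21966419e+00
  1.10990604e-02 -1.88708209e-04]
position [ 173.66692096 -599.79325785  238.44974113]
tcp_rot [[-2.77863607e-01  9.60620291e-01 -6.86738915e-04]
 [ 9.60618026e-01  2.77864444e-01  2.08789526e-03]
 [ 2.19649488e-03 -7.95436722e-05 -9.99997585e-01]]
wrist_force [ 0.96078304 -0.41927462  0.14541802]
torque [-0.02322787  0.02253563 -0.00964809]
grip_width 86.7657760740677
side {'fx': 454.6784186556078, 'fy': 454.6784186556078, 'cx': 275.35218287423345, 'cy': 217.68405074302126, 'k1': -0.11526120269669292, 'R': array([[-0.03049688,  0.99937245, -0.01801779],
       [ 0.72890926,  0.0099018 , -0.68453871],
       [-0.68393072, -0.03400963, -0.72875381]]), 't': array([ 120.80096789, -345.75575634, 1788.22973877])}
top {'fx': 521.6446585491412, 'fy': 521.6446585491412, 'cx': 283.69051190806664, 'cy': 209.81167158726277, 'k1': -0.060704346065922135, 'R': array([[ 0.02625102, -0.99961004, -0.00952158],
       [-0.99318215, -0.02499765, -0.11386104],
       [ 0.11357862,  0.01244563, -0.99345106]]), 't': array([ -95.15378155,  545.72517378, 1280.58778752])}
wrist {'fx': 371.4182552645553, 'fy': 371.4182552645553, 'cx': 280.25554415409056, 'cy': 213.70552150074855, 'k1': -0.073671098000693, 'mount': array([[ 9.99999731e-01,  5.35903156e-04,  5.01610785e-04,
        -3.30032675e-01],
       [-6.48649509e-04,  9.65033714e-01,  2.62124990e-01,
        -7.11621896e+01],
       [-3.43597709e-04, -2.62125245e-01,  9.65033802e-01,
        -1.44675983e+02],
       [ 0.00000000e+00,  0.00000000e+00,  0.00000000e+00,
         1.00000000e+00]])}
```

View pics/top0.png

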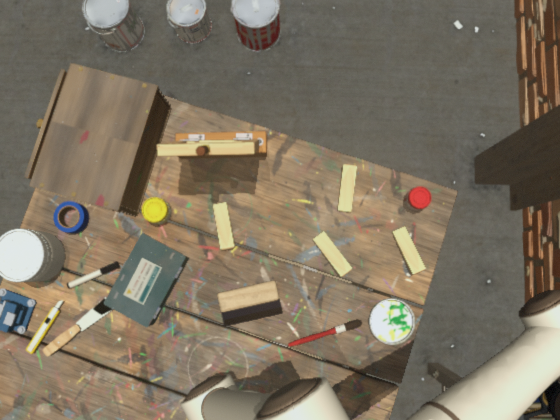

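View pics/side0.png

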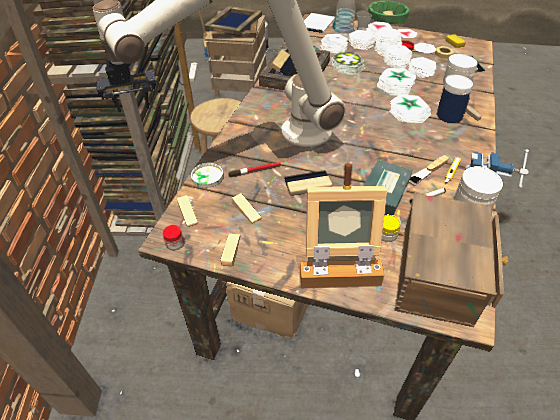

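View pics/wrist0.png

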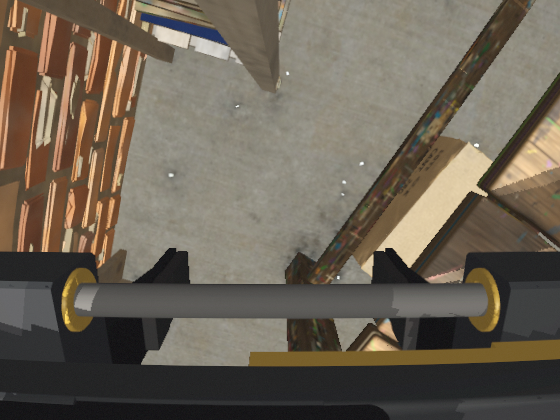

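```bash
cat > h.py <<'E'
from plant import *
import numpy as np, cv2
from scipy.optimize import minimize
def campose(cam,st=None):
    c=calibration(cam)
    if cam=="wrist":
        st=st or observe()
        M=np.array(c["mount"]); Rt=np.array(st["tcp_rot"]); p=np.array(st["position"])
        Rc=Rt@M[:3,:3]; tc=Rt@M[:3,3]+p
        return c,Rc.T,-Rc.T@tc
    return c,np.array(c["R"]),np.array(c["t"])
def proj(cp,X):
    c,R,t=cp
    P=np.atleast_2d(X)@R.T+t
    s=P[:,:2]/P[:,2:]
    r2=(s**2).sum(1,keepdims=True)
    s=s*(1+c["k1"]*r2)
    return s*[c["fx"],c["fy"]]+[c["cx"],c["cy"]]
def ray(cp,uv,z):
    c,R,t=cp
    d=(np.atleast_2d(uv)-[c["cx"],c["cy"]])/[c["fx"],c["fy"]]
    s=d.copy()
    for _ in range(20): s=d/(1+c["k1"]*(s**2).sum(1,keepdims=True))
    D=np.c_[s,np.ones(len(s))]@R
    C=-R.T@t
    return C+D*((z-C[2])/D[:,2:])
W=np.array([[x,y,z] for x,h in((-60,26),(60,10)) for y in(-18,18) for z in(0,h)],float)
def wedge(x,y,yaw,z=0): 
    c,s=np.cos(yaw),np.sin(yaw)
    return W@np.array([[c,-s,0],[s,c,0],[0,0,1]]).T+[x,y,z]
def hullmask(cp,X,shape=(420,560),S=8):
    p=proj(cp,X); h=cv2.convexHull(p.astype(np.float32))
    m=np.zeros(shape,np.uint8)
    cv2.fillConvexPoly(m,np.round(h*16).astype(np.int32),255,shift=4,lineType=cv2.LINE_AA)
    return m/255.
def masks(cam,target): return regions_of(cam,target)
def fit(views,x0,z=0):
    # views: list of (cp,mask float); x0=(x,y,yaw)
    def cost(v):
        t=0
        for cp,m in views:
            a=hullmask(cp,wedge(v[0],v[1],v[2]/60,z)); t+=1-np.minimum(a,m).sum()/np.maximum(a,m).sum()
        return t/len(views)
    v0=np.array([x0[0],x0[1],x0[2]*60])
    r=minimize(cost,v0,method="Nelder-Mead",options=dict(initial_simplex=v0+np.array([[0,0,0],[8,0,0],[0,8,0],[0,0,8]]),xatol=.05,fatol=1e-5,maxiter=300))
    return [r.x[0],r.x[1],r.x[2]/60],r.fun
def cand(cp,m,z=13):
    n=cv2.minAreaRect(np.argwhere(m)[:,::-1].astype(np.float32)); b=cv2.boxPoints(n)
    P=ray(cp,b,z)[:,:2]; e=P[1]-P[0]; f=P[2]-P[1]
    l=e if np.hypot(*e)>np.hypot(*f) else f
    return P.mean(0),np.arctan2(l[1],l[0]),sorted([np.hypot(*e),np.hypot(*f)])
E
python3 - <<'E'
from h import *
for cam in ["top","side"]:
    im=read_camera(cam); cp=campose(cam)
    R=regions_of(cam,"wedge_1")
    for r in R:
        if r["p"]<.2: continue
        m=r["pixels"].astype(float)
        c,a,l=cand(cp,r["pixels"])
        print(cam,round(r["p"],2),m.sum(),np.round(np.argwhere(m)[:,::-1].mean(0)),c.round(),round(a,3),np.round(l))
        if len(m) and min(l)>15:
          for k in(0,np.pi): 
            v,f=fit([(cp,m)],[*c,a+k]); print("   ",np.round(v,2),round(f,3))
    for n in ["hinge_rail","screen","screen_grip","ink_pot_3"]:
        print(n,[(round(r["p"],2),np.round(np.array(r["rect"])*[560,420,560,420])) for r in recognise(cam,n)][:3])
    k=cv2.resize(im[130:300,140:460] if cam=="top" else im[150:330,140:420],None,fx=2.5,fy=2.5,interpolation=cv2.INTER_CUBIC)
    cv2.imwrite(f"pics/z_{cam}.png",k[:,:,::-1])
E
```

```text
top 0.85 693.0 [347. 187.] [ 612. -240.] -0.104 [ 38. 124.]
    [ 6.1314e+02 -2.4074e+02 -1.2000e-01] 0.103
    [ 611.85 -240.49    3.04] 0.12
top 0.76 708.0 [408. 250.] [ 455. -398.] -2.671 [ 39. 122.]
    [ 455.23 -398.94   -2.67] 0.148
    [ 4.5637e+02 -3.9886e+02  4.2000e-01] 0.158
top 0.72 746.0 [223. 225.] [506.  71.] -2.928 [ 43. 122.]
    [505.84  72.02  -2.93] 0.095
    [5.0715e+02 7.2370e+01 2.3000e-01] 0.084
hinge_rail [(0.69, array([158., 131., 267., 160.]))]
screen [(0.92, array([155., 136., 262., 154.]))]
screen_grip [(0.65, array([158., 138., 258., 155.]))]
ink_pot_3 [(0.76, array([405., 183., 430., 210.])), (0.71, array([143., 200., 172., 222.]))]
side 0.79 369.0 [246. 208.] [ 446. -203.] 0.631 [ 46. 138.]
    [ 444.   -202.06    0.62] 0.208
    [ 440.72 -206.35    3.73] 0.155
side 0.67 399.0 [187. 210.] [ 455. -397.] 0.465 [ 45. 153.]
    [ 455.83 -396.52    0.47] 0.093
    [ 449.66 -399.37    3.58] 0.135
side 0.56 396.0 [230. 250.] [ 619. -236.] 2.991 [ 46. 124.]
    [ 609.2  -238.35    3.09] 0.198
    [ 611.84 -239.      6.2 ] 0.271
hinge_rail [(0.76, array([299., 163., 387., 287.])), (0.67, array([233., 196., 261., 220.]))]
screen [(0.66, array([307., 161., 388., 262.]))]
screen_grip [(0.81, array([304., 162., 386., 260.]))]
ink_pot_3 [(0.79, array([382., 217., 402., 242.])), (0.66, array([162., 226., 182., 250.]))]
```

```bash
python3 -m jog --help 2>&1 | head -5; ls pics
```

```text
invalid input: not JSON, or not a number
side0.png
top0.png
wrist0.png
z_side.png
z_top.png
```

View pics/z_top.png

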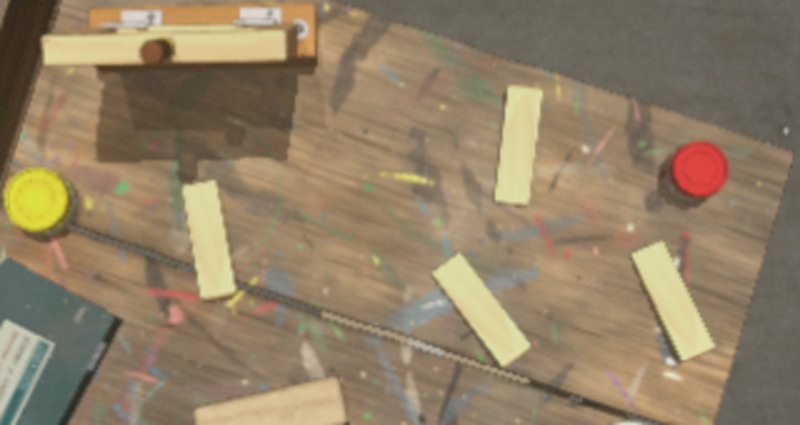

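View pics/z_side.png

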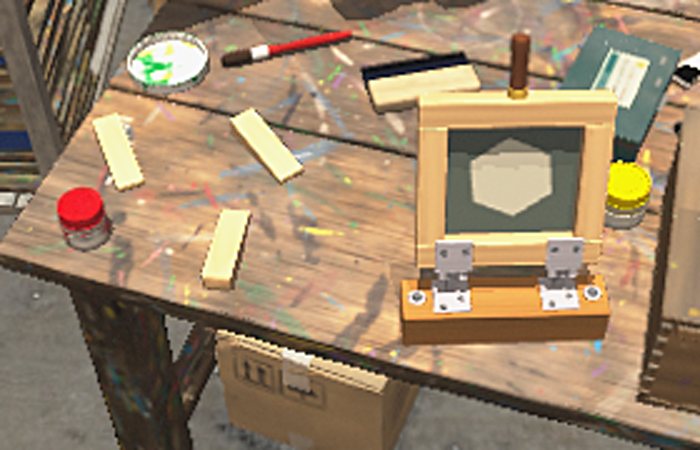

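```bash
cat >> h.py <<'E'
def plan(x,y,z,jaw=None):
    """jaw: yaw of tool x axis (mod pi)"""
    s=observe(); R=np.array(s["tcp_rot"]); p=np.array(s["position"])
    yaw=np.arctan2(R[1,0],R[0,0]); tw=0
    if jaw is not None:
        d=(jaw-yaw+np.pi/2)%np.pi-np.pi/2
        tw=-d   # tool z down
        c,sn=np.cos(d),np.sin(d); R2=np.array([[c,-sn,0],[sn,c,0],[0,0,1]])@R
        q=s["joint_pos"][5]
    else: R2=R
    D=R2.T@(np.array([x,y,z])-p)
    n=int(np.ceil(np.abs(D).max()/45)); m=int(np.ceil(abs(tw)/.145))
    print("t",s["time_s"],"pos",p.round(1),"yaw",round(yaw,3),"j6",round(s["joint_pos"][5],2),"twist",round(tw,3),"/",m,"| tool delta mm",D.round(1),"rows",n,"each",(D/max(n,1)).round(1))
E
python3 - <<'E'
from h import *
import plant; print([k for k in dir(plant) if not k.startswith('_')])
plan(490,-300,260)
E
```

```text
['PlanningError', 'calibration', 'close_job', 'finger_overhang', 'observe', 'read_camera', 'recognise', 'regions_of']
t 0.75 pos [ 173.8 -600.3  239.6] yaw 1.853 j6 -0.26 twist 0 / 0 | tool delta mm [200.5 387.2 -20.4] rows 9 each [22.3 43.  -2.3]
```

```bash
python3 -c "
from plant import *
print(finger_overhang)"; python3 -m jog '[{"linear":[0.010,0.020,-0.002],"twist":0,"hand":0.087},{"linear":[0.022,0.043,-0.002],"twist":0,"hand":0.087},{"linear":[0.022,0.043,-0.002],"twist":0,"hand":0.087},{"linear":[0.022,0.043,-0.002],"twist":0,"hand":0.087},{"linear":[0.022,0.043,-0.002],"twist":0,"hand":0.087},{"linear":[0.022,0.043,-0.002],"twist":0,"hand":0.087},{"linear":[0.022,0.043,-0.002],"twist":0,"hand":0.087},{"linear":[0.022,0.043,-0.002],"twist":0,"hand":0.087},{"linear":[0.022,0.043,-0.002],"twist":0,"hand":0.087},{"linear":[0.012,0.023,-0.002],"twist":0,"hand":0.087},{"linear":[0,0,0],"twist":0,"hand":0.087},{"linear":[0,0,0],"twist":0,"hand":0.087}]' 20
```

```text
17.0
time_s: 1.95
position: [490.7, -302.1, 259.5]
tcp_rot: [[-0.279, 0.96, -0.0], [0.96, 0.279, 0.0], [0.0, -0.0, -1.0]]
wrist_force: [-1.2, -0.6, -0.5]
grip_width: 87.5
```

```bash
cat > look.py <<'E'
import sys
from h import *
tag=sys.argv[1]
st=observe(); im=read_camera("wrist"); cp=campose("wrist",st)
print(st["position"],st["time_s"])
R=[r for r in regions_of("wrist","wedge_1") if r["p"]>.2]
o=im.copy()
for r in R:
    m=r["pixels"].astype(float); c,a,l=cand(cp,r["pixels"])
    print(round(r["p"],2),m.sum(),np.round(np.argwhere(m)[:,::-1].mean(0)),c.round(),round(a,3),np.round(l))
    if len(m) and min(l)>15:
      for k,col in((0,(255,0,0)),(np.pi,(0,0,255))): 
        v,f=fit([(cp,m)],[*c,a+k]); print("   ",np.array(v[:2]).round(1),round(v[2],3),round(f,3),"j" )
        q=proj(cp,wedge(*v))
        for i,j in((0,1),(2,3),(4,5),(6,7),(0,2),(1,3),(4,6),(5,7),(0,4),(1,5),(2,6),(3,7)): cv2.line(o,tuple(np.round(q[i]).astype(int)),tuple(np.round(q[j]).astype(int)),col,1)
cv2.imwrite(f"pics/w_{tag}.png",im[:,:,::-1]); cv2.imwrite(f"pics/o_{tag}.png",cv2.resize(o,None,fx=1.4,fy=1.4)[:,:,::-1])
E
python3 look.py a
```

```text
[ 490.6696516  -302.06316318  259.45726902] 1.95
0.86 4131.0 [379. 161.] [ 442. -205.] 0.68 [ 42. 120.]
    [ 443.5 -204.5] 0.661 0.053 j
    [ 442.4 -205.3] 3.77 0.115 j
0.79 4469.0 [201. 123.] [ 457. -398.] 0.434 [ 41. 121.]
    [ 458.8 -396.4] 0.427 0.059 j
    [ 455.9 -397.6] 3.612 0.072 j
```

View pics/o_a.png

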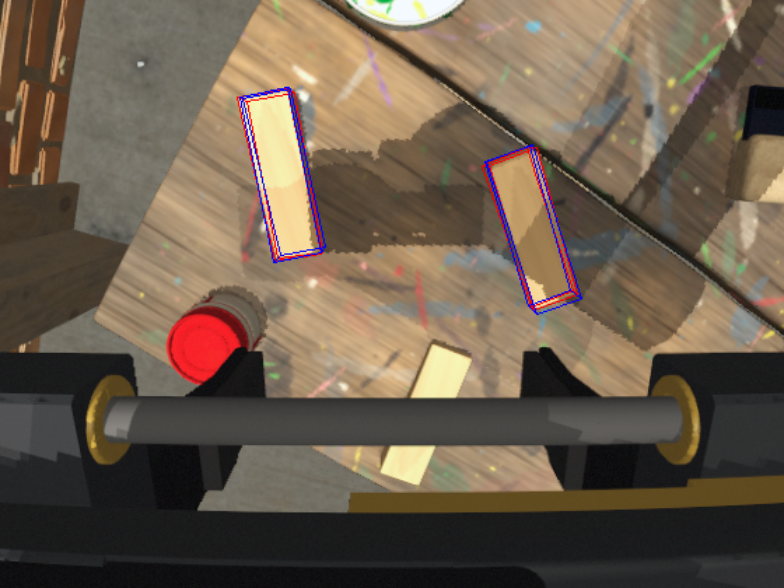

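```bash
python3 - <<'E'
import cv2
im=cv2.imread("pics/w_a.png")
a=cv2.resize(im[95:235,330:430],None,fx=4,fy=4,interpolation=cv2.INTER_CUBIC)
b=cv2.resize(im[55:195,160:250],None,fx=4,fy=4,interpolation=cv2.INTER_CUBIC)
cv2.imwrite("pics/wz.png",cv2.hconcat([a,b]))
im=cv2.imread("pics/side0.png")
cv2.imwrite("pics/sz.png",cv2.resize(im[190:270,170:270],None,fx=7,fy=7,interpolation=cv2.INTER_CUBIC))
E
```

```text
(no output)
```

View pics/wz.png

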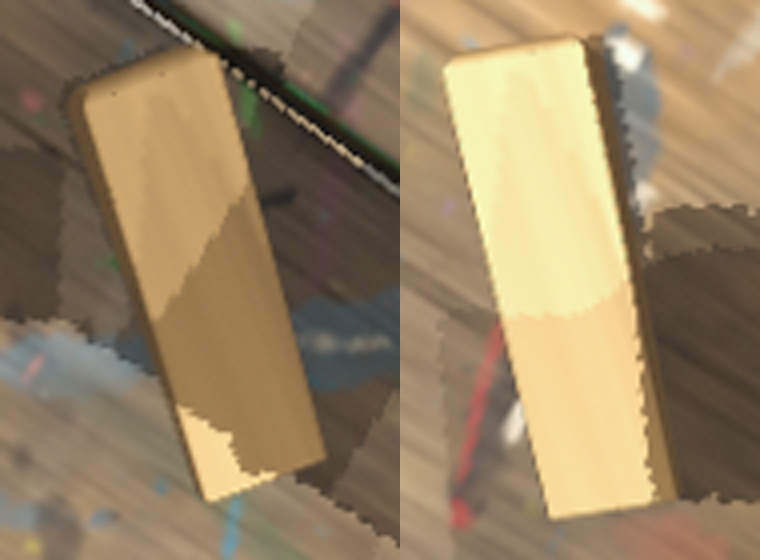

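View pics/sz.png

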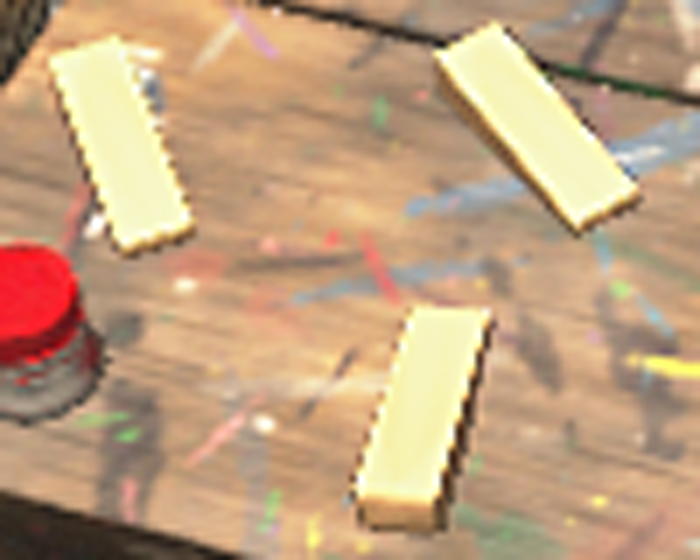

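```bash
python3 -c "
from h import *
plan(645,-245,240,1.48)"
```

```text
t 2.05 pos [ 489.8 -303.   259.5] yaw 1.852 j6 -1.02 twist 0.372 / 3 | tool delta mm [ 71.8 149.3  19.4] rows 4 each [18.  37.3  4.9]
```

```bash
python3 -m jog '[{"linear":[0,0,0],"twist":0.125,"hand":0.087},{"linear":[0,0,0],"twist":0.125,"hand":0.087},{"linear":[0,0,0],"twist":0.122,"hand":0.087},{"linear":[0.018,0.037,0.005],"twist":0,"hand":0.087},{"linear":[0.018,0.037,0.005],"twist":0,"hand":0.087},{"linear":[0.018,0.037,0.005],"twist":0,"hand":0.087},{"linear":[0.018,0.037,0.005],"twist":0,"hand":0.087},{"linear":[0,0,0],"twist":0,"hand":0.087},{"linear":[0,0,0],"twist":0,"hand":0.087}]' && python3 look.py b
```

```text
time_s: 2.95
position: [643.9, -244.9, 238.4]
tcp_rot: [[0.091, 0.996, -0.002], [0.996, -0.091, 0.0], [0.0, -0.002, -1.0]]
wrist_force: [1.0, -0.3, -0.3]
grip_width: 87.0
[ 643.89103263 -244.88027435  238.38534586] 2.95
0.91 3092.0 [116.  32.] [ 478. -386.] 0.46 [40. 81.]
    [ 456.5 -396.9] 0.428 0.04 j
    [ 456.5 -396.9] 3.612 0.084 j
0.89 1056.0 [334.  11.] [ 489. -183.] 1.493 [28. 50.]
    [ 449.  -146.2] 2.26 0.053 j
    [ 449.  -146.1] 5.4 0.053 j
0.68 4482.0 [284. 153.] [ 614. -238.] -0.057 [ 37. 121.]
    [ 614.7 -238.8] -0.084 0.051 j
    [ 612.3 -238.5] 3.06 0.069 j
```

View pics/o_b.png

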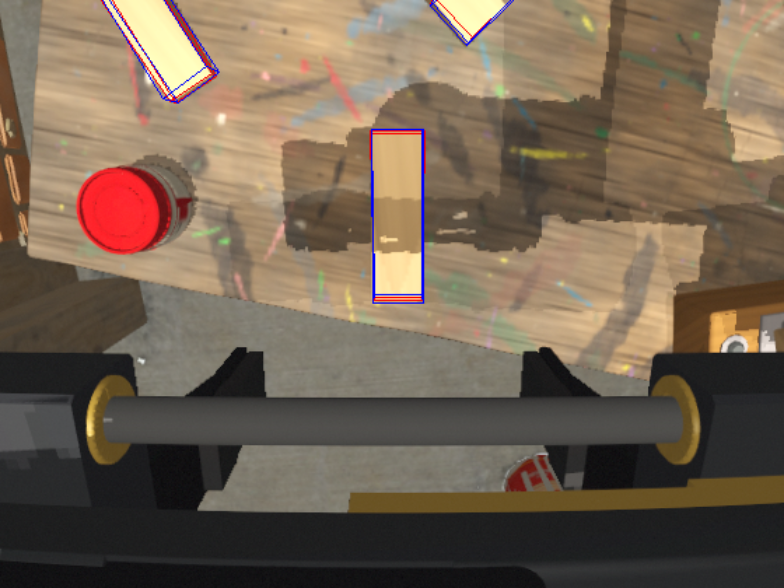

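```bash
python3 - <<'E'
import cv2
im=cv2.imread("pics/w_b.png")
cv2.imwrite("pics/wz2.png",cv2.resize(im[80:230,240:330],None,fx=4,fy=4,interpolation=cv2.INTER_CUBIC))
E
```

```text
(no output)
```

View pics/wz2.png

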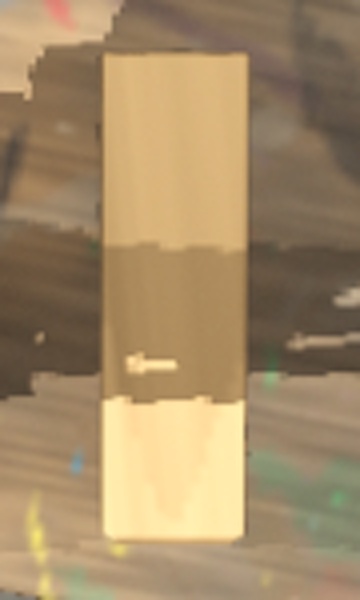

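```bash
python3 -m jog '[{"linear":[0.0035,-0.032,0.020],"twist":0,"hand":0.087},{"linear":[0,0,0.045],"twist":0,"hand":0.087},{"linear":[0,0,0.045],"twist":0,"hand":0.087},{"linear":[0,0,0.045],"twist":0,"hand":0.087},{"linear":[0,0,0.020],"twist":0,"hand":0.060},{"linear":[0,0,0],"twist":0,"hand":0.060},{"linear":[0,0,0],"twist":0,"hand":0.060}]' 15; python3 -c "
from h import *
plan(612.5,-238.5,22,1.489)"
```

```text
time_s: 3.75
position: [612.9, -238.9, 66.2]
tcp_rot: [[0.091, 0.996, 0.002], [0.996, -0.091, -0.001], [-0.001, 0.002, -1.0]]
wrist_force: [0.2, -0.7, 0.4]
grip_width: 70.4
t 3.75 pos [ 612.9 -238.9   66.2] yaw 1.48 j6 -1.54 twist -0.009 / 1 | tool delta mm [ 0.4 -0.5 44.2] rows 1 each [ 0.4 -0.5 44.2]
```

```bash
python3 -m jog '[{"linear":[0,0,0.022],"twist":-0.009,"hand":0.060},{"linear":[0,0,0.022],"twist":0,"hand":0.060},{"linear":[0,0,0],"twist":0,"hand":0.050},{"linear":[0,0,0],"twist":0,"hand":0.030},{"linear":[0,0,0],"twist":0,"hand":0.020},{"linear":[0,0,0],"twist":0,"hand":0.020},{"linear":[0,0,0],"twist":0,"hand":0.020}]' 15; python3 -c "
from h import *
plan(612.5,-238.5,22,1.489)"
```

```text
time_s: 4.45
position: [613.5, -240.6, 23.0]
tcp_rot: [[0.085, 0.996, 0.004], [0.996, -0.085, -0.001], [-0.001, 0.004, -1.0]]
wrist_force: [-0.9, -1.8, 1.6]
grip_width: 35.8
t 4.45 pos [ 613.5 -240.6   23. ] yaw 1.486 j6 -1.53 twist -0.003 / 1 | tool delta mm [ 2.1 -1.2  1. ] rows 1 each [ 2.1 -1.2  1. ]
```

```bash
python3 -m jog '[{"linear":[0,0,-0.020],"twist":0,"hand":0.020},{"linear":[0,0,-0.040],"twist":0,"hand":0.020},{"linear":[0,0,-0.040],"twist":0,"hand":0.020},{"linear":[0,0,-0.040],"twist":0,"hand":0.020},{"linear":[0,0,-0.040],"twist":0,"hand":0.020}]'; python3 -c "
from h import *
plan(520,-20,210,1.80)"
```

```text
time_s: 4.95
position: [612.8, -232.6, 199.8]
tcp_rot: [[0.073, 0.997, -0.005], [0.997, -0.073, 0.001], [0.001, -0.005, -1.0]]
wrist_force: [1.0, -0.3, -0.3]
grip_width: 35.6
t 4.95 pos [ 612.8 -232.6  199.8] yaw 1.497 j6 -1.53 twist -0.303 / 3 | tool delta mm [228.1 -42.2  -9.9] rows 6 each [38.  -7.  -1.6]
```

```bash
python3 -m jog '[{"linear":[0,0,0],"twist":-0.10,"hand":0.020},{"linear":[0,0,0],"twist":-0.10,"hand":0.020},{"linear":[0,0,0],"twist":-0.10,"hand":0.020},{"linear":[0.038,-0.007,-0.002],"twist":0,"hand":0.020},{"linear":[0.038,-0.007,-0.002],"twist":0,"hand":0.020},{"linear":[0.038,-0.007,-0.002],"twist":0,"hand":0.020},{"linear":[0.038,-0.007,-0.002],"twist":0,"hand":0.020},{"linear":[0.038,-0.007,-0.002],"twist":0,"hand":0.020},{"linear":[0.038,-0.007,-0.002],"twist":0,"hand":0.020},{"linear":[0,0,0],"twist":0,"hand":0.020},{"linear":[0,0,0],"twist":0,"hand":0.020}]'; python3 look.py c; python3 - <<'E'
import cv2
from h import *
for c in("side","top"): cv2.imwrite(f"pics/{c}1.png",read_camera(c)[:,:,::-1])
E
```

```text
time_s: 6.05
position: [521.2, -20.6, 211.4]
tcp_rot: [[-0.225, 0.974, -0.003], [0.974, 0.225, -0.001], [-0.0, -0.003, -1.0]]
wrist_force: [0.7, 0.5, -0.6]
grip_width: 35.5
[521.19425422 -20.57209015 211.38285116] 6.05
0.87 14694.0 [280. 232.] [582.  -6.] -2.944 [ 76. 227.]
    [528.4  -2.1] -2.91 0.647 j
    [533.6 -17.9] 0.598 0.66 j
0.73 4828.0 [379. 193.] [506.  73.] -2.923 [ 41. 117.]
    [507.6  73.2] -2.952 0.16 j
    [508.2  73.2] 0.238 0.102 j
0.72 6486.0 [99. 62.] [ 442. -203.] 0.729 [ 45. 128.]
    [ 443.9 -204.3] 0.668 0.034 j
    [ 443.  -205.2] 3.89 0.094 j
```

View pics/o_c.png

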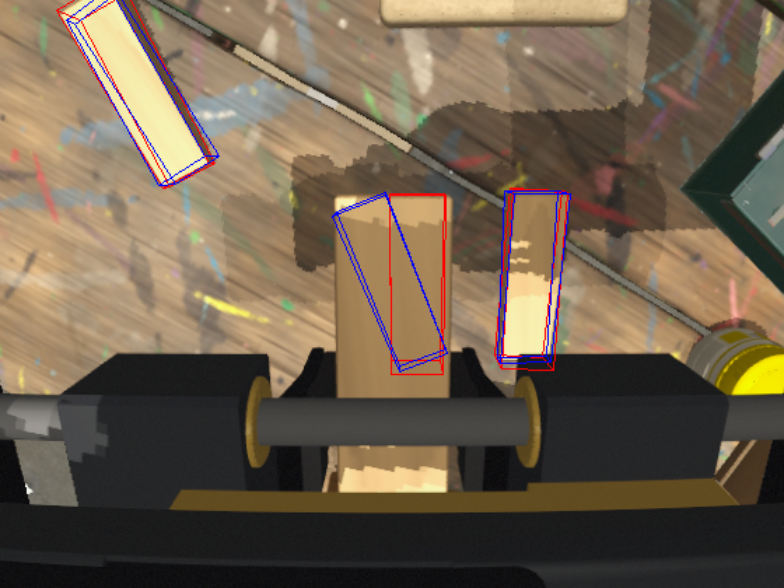

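```bash
python3 - <<'E'
import cv2
im=cv2.imread("pics/w_c.png")
a=cv2.resize(im[125:275,225:435],None,fx=3.5,fy=3.5,interpolation=cv2.INTER_CUBIC)
cv2.imwrite("pics/wz3.png",a)
im=cv2.imread("pics/side1.png")
cv2.imwrite("pics/sz3.png",cv2.resize(im[120:270,200:400],None,fx=4,fy=4,interpolation=cv2.INTER_CUBIC))
E
```

```text
(no output)
```

View pics/wz3.png

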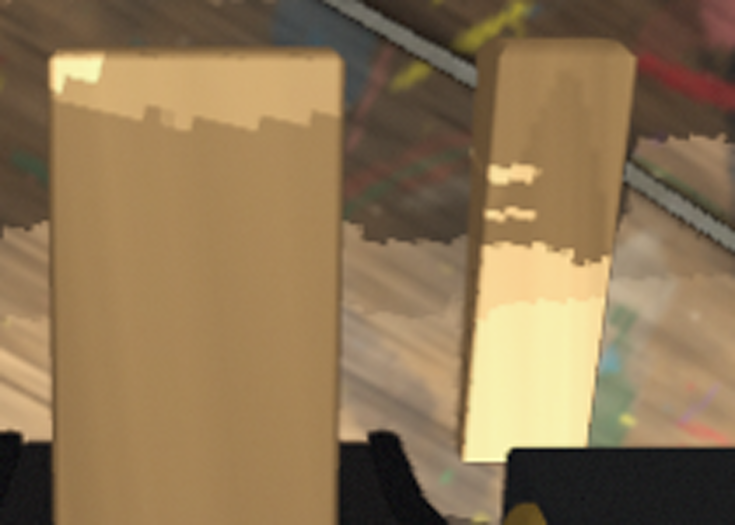

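View pics/sz3.png

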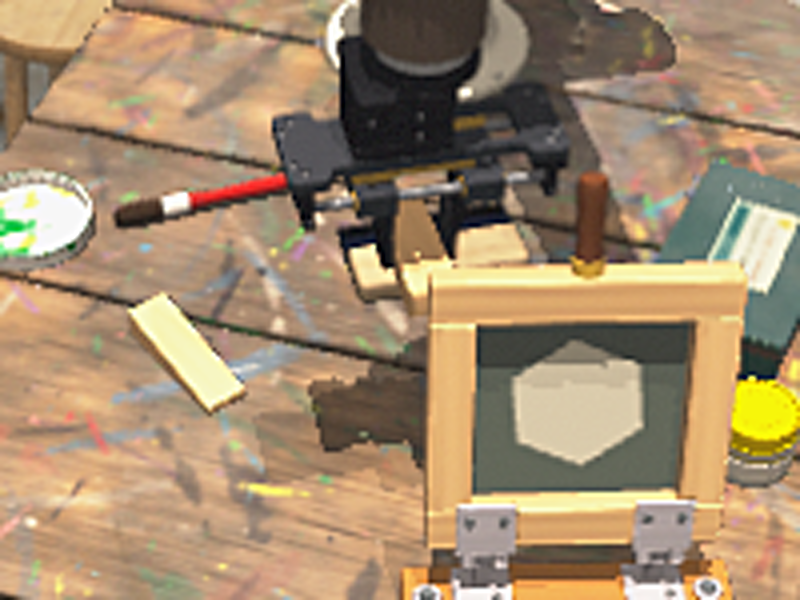

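```bash
python3 -c "
from h import *
plan(507.5,72.5,70,1.806)"
```

```text
t 6.25 pos [522.3 -24.1 211.7] yaw 1.79 j6 -1.62 twist -0.016 / 1 | tool delta mm [ 97.4   8.4 141.7] rows 4 each [24.3  2.1 35.4]
```

```bash
python3 -m jog '[{"linear":[0.024,0.002,0.035],"twist":-0.016,"hand":0.020},{"linear":[0.024,0.002,0.035],"twist":0,"hand":0.020},{"linear":[0.024,0.002,0.035],"twist":0,"hand":0.020},{"linear":[0.024,0.002,0.032],"twist":0,"hand":0.020},{"linear":[0,0,0],"twist":0,"hand":0.020}]' 8; for i in 1 2 3 4; do python3 -m jog '[{"linear":[0,0,0],"twist":0,"hand":0.020}]' | grep -E "posi|force|time"; done; python3 -c "
from h import *
plan(507.5,72.5,70,1.806)"
```

```text
time_s: 6.75
position: [505.3, 70.9, 71.1]
tcp_rot: [[-0.233, 0.972, -0.009], [0.972, 0.233, -0.004], [-0.001, -0.01, -1.0]]
wrist_force: [0.1, -0.6, -0.9]
grip_width: 35.9
time_s: 6.85
position: [508.4, 70.5, 75.0]
wrist_force: [0.3, 0.3, -0.5]
time_s: 6.95
position: [509.4, 70.5, 76.6]
wrist_force: [0.2, 0.1, -0.6]
time_s: 7.05
position: [509.2, 70.4, 76.9]
wrist_force: [-0.1, -0.5, -1.5]
time_s: 7.15
position: [508.9, 70.5, 76.7]
wrist_force: [-0.1, 0.2, 0.1]
t 7.15 pos [508.9  70.5  76.7] yaw 1.804 j6 -1.79 twist -0.002 / 1 | tool delta mm [ 2.3 -0.9  6.7] rows 1 each [ 2.3 -0.9  6.7]
```

```bash
python3 -m jog '[{"linear":[0.002,-0.001,0.012],"twist":0,"hand":0.020},{"linear":[0,0,0.010],"twist":0,"hand":0.020},{"linear":[0,0,0],"twist":0,"hand":0.020},{"linear":[0,0,0],"twist":0,"hand":0.020},{"linear":[0,0,0],"twist":0,"hand":0.020}]' 8; python3 -c "
from h import *
cv2.imwrite('pics/w_d.png',read_camera('wrist')[:,:,::-1])
plan(507.5,72.5,49,1.806)"
```

```text
time_s: 7.65
position: [507.1, 72.7, 53.9]
tcp_rot: [[-0.233, 0.973, 0.001], [0.973, 0.233, 0.0], [0.0, 0.001, -1.0]]
wrist_force: [-0.2, 1.0, -0.4]
grip_width: 36.1
t 7.7 pos [507.1  72.8  54. ] yaw 1.806 j6 -1.8 twist -0.0 / 1 | tool delta mm [-0.3  0.3  5. ] rows 1 each [-0.3  0.3  5. ]
```

View pics/w_d.png

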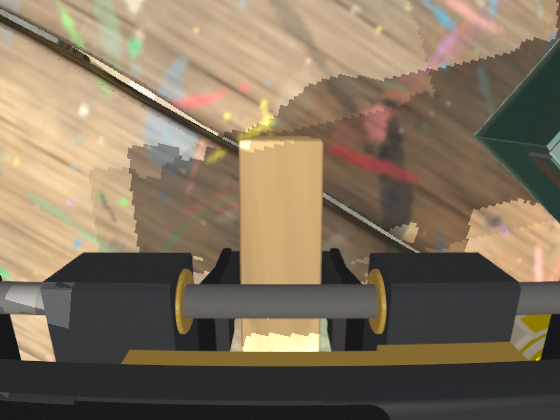

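```bash
for i in 1 2 3; do python3 -m jog '[{"linear":[0,0,0.003],"twist":0,"hand":0.020},{"linear":[0,0,0],"twist":0,"hand":0.020}]' | grep -E "posi|force|rot"; done; python3 -m jog '[{"linear":[0,0,0.002],"twist":0,"hand":0.020},{"linear":[0,0,0],"twist":0,"hand":0.020},{"linear":[0,0,0],"twist":0,"hand":0.020}]' | grep -E "posi|force|rot"
```

```text
position: [506.6, 72.6, 50.4]
tcp_rot: [[-0.233, 0.973, -0.0], [0.973, 0.233, -0.0], [0.0, -0.0, -1.0]]
wrist_force: [0.1, 1.1, -1.1]
position: [506.9, 72.8, 47.4]
tcp_rot: [[-0.233, 0.973, 0.0], [0.973, 0.233, 0.0], [-0.0, 0.0, -1.0]]
wrist_force: [0.6, 0.3, 0.5]
position: [506.9, 72.8, 44.4]
tcp_rot: [[-0.233, 0.973, 0.0], [0.973, 0.233, 0.0], [0.0, 0.0, -1.0]]
wrist_force: [0.7, -0.3, 0.8]
position: [506.7, 72.7, 42.5]
tcp_rot: [[-0.233, 0.973, -0.0], [0.973, 0.233, -0.0], [-0.0, -0.0, -1.0]]
wrist_force: [0.9, -0.0, -0.7]
```

```bash
for i in 1 2; do python3 -m jog '[{"linear":[0,0,0.0015],"twist":0,"hand":0.020},{"linear":[0,0,0],"twist":0,"hand":0.020}]' | grep -E "posi|force"; done;  python3 -c "
from h import *
cv2.imwrite('pics/w_e.png',read_camera('wrist')[:,:,::-1])"
```

```text
position: [506.8, 72.7, 41.1]
wrist_force: [0.2, -0.3, 0.4]
position: [507.0, 72.7, 40.5]
wrist_force: [-1.1, -0.2, 6.9]
```

View pics/w_e.png

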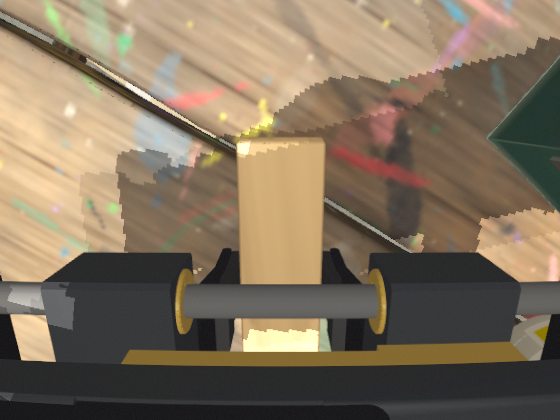

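```bash
python3 -m jog '[{"linear":[0,0,-0.0005],"twist":0,"hand":0.038},{"linear":[0,0,0],"twist":0,"hand":0.045},{"linear":[0,0,0],"twist":0,"hand":0.055},{"linear":[0,0,0],"twist":0,"hand":0.06},{"linear":[0,0,-0.01],"twist":0,"hand":0.060},{"linear":[0,0,-0.04],"twist":0,"hand":0.060},{"linear":[0,0,-0.04],"twist":0,"hand":0.070},{"linear":[0,0,-0.04],"twist":0,"hand":0.087},{"linear":[0,0,-0.03],"twist":0,"hand":0.087}]';python3 -c "
from h import *
plan(455,0,240)"
```

```text
time_s: 9.95
position: [507.3, 72.8, 203.6]
tcp_rot: [[-0.233, 0.972, 0.004], [0.972, 0.233, 0.001], [0.0, 0.004, -1.0]]
wrist_force: [-0.6, 0.3, -1.0]
grip_width: 76.6
t 9.95 pos [507.3  72.8 203.6] yaw 1.806 j6 -1.8 twist 0 / 0 | tool delta mm [-58.6 -67.6 -36.6] rows 2 each [-29.3 -33.8 -18.3]
```

```bash
python3 -m jog '[{"linear":[-0.040,0,-0.015],"twist":0,"hand":0.087},{"linear":[-0.045,0.0,-0.015],"twist":0,"hand":0.087},{"linear":[-0.035,0,-0.015],"twist":0,"hand":0.087},{"linear":[0,0,0],"twist":0,"hand":0.087},{"linear":[0,0,0],"twist":0,"hand":0.087},{"linear":[0,0,0],"twist":0,"hand":0.087}]' | head -2; python3 look.py f; python3 - <<'E'
import cv2
from h import *
for c in("side","top"): cv2.imwrite(f"pics/{c}2.png",read_camera(c)[:,:,::-1])
E
```

```text
time_s: 10.55
position: [534.0, -43.6, 244.7]
[534.00066335 -43.59256108 244.73909644] 10.55
0.96 5155.0 [140.  56.] [ 443. -205.] 0.681 [ 42. 124.]
    [ 442.7 -205.1] 0.658 0.053 j
    [ 442.2 -205.4] 3.864 0.081 j
0.8 405.0 [379. 168.] [510.  55.] -2.913 [  6. 115.]
0.7 4806.0 [400. 186.] [509.  78.] -2.943 [ 42. 129.]
    [506.1  78.6] -2.951 0.037 j
    [507.6  78.9] 0.249 0.096 j
```

View pics/w_f.png

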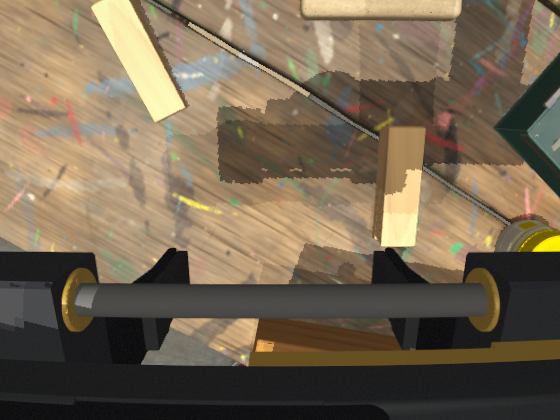

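View pics/top2.png

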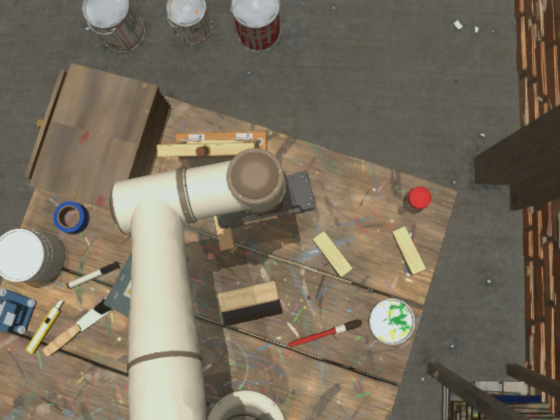

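```bash
python3 - <<'E'
from h import *
im=cv2.imread("pics/w_f.png")
cv2.imwrite("pics/wz4.png",cv2.resize(im[110:260,350:450],None,fx=4,fy=4,interpolation=cv2.INTER_CUBIC))
E
```

```text
(no output)
```

View pics/wz4.png

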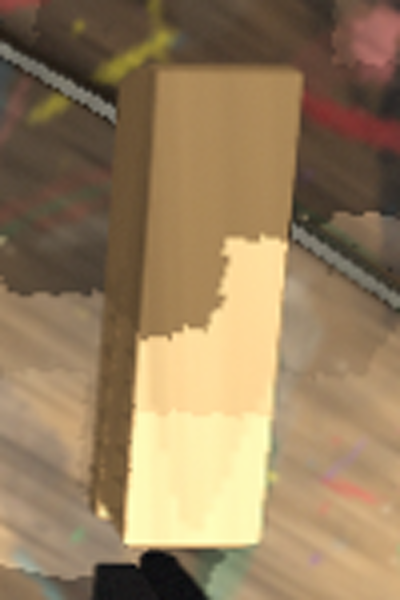

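```bash
python3 - <<'E'
from h import *
cp=campose("wrist")
P=ray(cp,np.array([[155,66],[302,70],[262,545],[125,548]])/4+[350,110],36)
print(P.round(1),P.mean(0),observe()["position"],np.hypot(*(P[0]-P[3])[:2]),np.hypot(*(P[0]-P[1])[:2]))
d=(P[3]+P[2]-P[0]-P[1]);print(np.arctan2(d[1],d[0]))
plan(442.7,-205.1,24,0.66-np.pi/2); plan(442.7,-205.1,24,0.66+np.pi/2)
E
```

```text
[[452.3  41.3  36. ]
 [444.5  75.7  36. ]
 [559.4 104.8  36. ]
 [568.3  70.5  36. ]] [506.1028107   73.06625613  36.        ] [534.33841718 -43.21256006 244.69134072] 119.66810600076288 35.183953055035666
0.24712867397822744
t 10.75 pos [534.3 -43.2 244.7] yaw 1.807 j6 -1.56 twist -0.424 / 3 | tool delta mm [ -71.7 -171.4  220.8] rows 5 each [-14.3 -34.3  44.2]
t 10.75 pos [534.3 -43.2 244.7] yaw 1.807 j6 -1.56 twist -0.424 / 3 | tool delta mm [ -71.7 -171.4  220.8] rows 5 each [-14.3 -34.3  44.2]
```

```bash
python3 -m jog '[{"linear":[0,0,0],"twist":-0.14,"hand":0.070},{"linear":[0,0,0],"twist":-0.14,"hand":0.070},{"linear":[0,0,0],"twist":-0.144,"hand":0.070},{"linear":[-0.018,-0.043,0.010],"twist":0,"hand":0.070},{"linear":[-0.018,-0.043,0.025],"twist":0,"hand":0.070},{"linear":[-0.018,-0.043,0.045],"twist":0,"hand":0.070},{"linear":[-0.018,-0.042,0.045],"twist":0,"hand":0.070},{"linear":[0,0,0.040],"twist":0,"hand":0.065},{"linear":[0,0,0],"twist":0,"hand":0.060},{"linear":[0,0,0],"twist":0,"hand":0.060},{"linear":[0,0,0],"twist":0,"hand":0.060}]' 20; python3 -c "
from h import *
plan(442.7,-205.1,24,0.66+np.pi/2)"
```

```text
time_s: 11.85
position: [457.0, -184.9, 103.6]
tcp_rot: [[-0.614, 0.789, 0.004], [0.789, 0.614, -0.001], [-0.003, 0.003, -1.0]]
wrist_force: [-0.0, 0.4, 0.3]
grip_width: 60.6
t 11.85 pos [ 457.  -184.9  103.6] yaw 2.232 j6 -0.86 twist 0.001 / 1 | tool delta mm [ -6.9 -23.9  79.6] rows 2 each [ -3.4 -11.9  39.8]
```

```bash
python3 -m jog '[{"linear":[-0.003,-0.012,0.025],"twist":0,"hand":0.060},{"linear":[-0.004,-0.012,0.020],"twist":0,"hand":0.060},{"linear":[0,0,0],"twist":0,"hand":0.060},{"linear":[0,0,0],"twist":0,"hand":0.060},{"linear":[0,0,0],"twist":0,"hand":0.060}]' 20; python3 -c "
from h import *
cv2.imwrite('pics/w_g.png',read_camera('wrist')[:,:,::-1])
plan(442.7,-205.1,24,0.66+np.pi/2)"
```

```text
time_s: 12.35
position: [442.2, -205.4, 58.5]
tcp_rot: [[-0.613, 0.79, 0.004], [0.79, 0.613, -0.001], [-0.003, 0.003, -1.0]]
wrist_force: [0.9, -1.0, -0.4]
grip_width: 60.1
t 12.4 pos [ 442.  -205.3   58.3] yaw 2.231 j6 -0.81 twist -0.0 / 1 | tool delta mm [-0.2  0.6 34.3] rows 1 each [-0.2  0.6 34.3]
```

View pics/w_g.png

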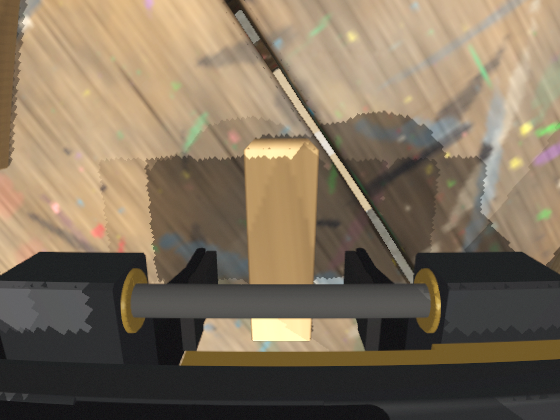

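Centred between the fingers (wedge at columns 245–318, chamfered thick end on top). Go down and grip.

```bash
python3 -m jog '[{"linear":[0,0.0005,0.020],"twist":0,"hand":0.060},{"linear":[0,0,0.014],"twist":0,"hand":0.060},{"linear":[0,0,0],"twist":0,"hand":0.050},{"linear":[0,0,0],"twist":0,"hand":0.040},{"linear":[0,0,0],"twist":0,"hand":0.030},{"linear":[0,0,0],"twist":0,"hand":0.020},{"linear":[0,0,0],"twist":0,"hand":0.020}]' 20; python3 -m jog '[{"linear":[0,0,-0.010],"twist":0,"hand":0.020},{"linear":[0,0,-0.030],"twist":0,"hand":0.020},{"linear":[0,0,-0.04],"twist":0,"hand":0.020},{"linear":[0,0,-0.04],"twist":0,"hand":0.020},{"linear":[0,0,0],"twist":0,"hand":0.020},{"linear":[0,0,0],"twist":0,"hand":0.020},{"linear":[0,0,0],"twist":0,"hand":0.020}]';  python3 -c "
from h import *
plan(506.3,73,110,0.243+np.pi)"
```

```text
time_s: 13.1
position: [441.4, -205.3, 23.5]
tcp_rot: [[-0.612, 0.791, 0.002], [0.791, 0.612, -0.0], [-0.001, 0.001, -1.0]]
wrist_force: [-0.8, 1.9, 3.8]
grip_width: 35.8
time_s: 13.8
position: [439.3, -205.0, 141.6]
tcp_rot: [[-0.612, 0.791, -0.003], [0.791, 0.612, 0.001], [0.002, -0.002, -1.0]]
wrist_force: [-0.3, -0.4, -1.1]
grip_width: 36.0
t 13.8 pos [ 439.3 -205.   141.6] yaw 2.229 j6 -0.81 twist -1.156 / 8 | tool delta mm [-132.   253.8   30.9] rows 6 each [-22.   42.3   5.1]
```

```bash
python3 -m jog '[{"linear":[0,0,0],"twist":-0.1445,"hand":0.020},{"linear":[0,0,0],"twist":-0.1445,"hand":0.020},{"linear":[0,0,0],"twist":-0.1445,"hand":0.020},{"linear":[0,0,0],"twist":-0.1445,"hand":0.020},{"linear":[0,0,0],"twist":-0.1445,"hand":0.020},{"linear":[0,0,0],"twist":-0.1445,"hand":0.020},{"linear":[0,0,0],"twist":-0.1445,"hand":0.020},{"linear":[0,0,0],"twist":-0.1445,"hand":0.020},{"linear":[0,0,0],"twist":0,"hand":0.020},{"linear":[0,0,0],"twist":0,"hand":0.020}]';  python3 -c "
from h import *
plan(506.3,73,110,0.243+np.pi)"
```

```text
time_s: 14.8
position: [439.8, -205.2, 141.4]
tcp_rot: [[-0.971, -0.238, -0.003], [-0.238, 0.971, 0.0], [0.003, 0.001, -1.0]]
wrist_force: [-0.1, -0.3, -0.8]
grip_width: 35.6
t 14.8 pos [ 439.8 -205.2  141.4] yaw -2.901 j6 0.34 twist -0.002 / 1 | tool delta mm [-131.5  254.    31.3] rows 6 each [-21.9  42.3   5.2]
```

```bash
python3 -m jog '[{"linear":[-0.022,0.042,0],"twist":0,"hand":0.020},{"linear":[-0.022,0.042,0],"twist":0,"hand":0.020},{"linear":[-0.022,0.042,0],"twist":0,"hand":0.020},{"linear":[-0.022,0.042,0],"twist":0,"hand":0.020},{"linear":[-0.022,0.042,0],"twist":0,"hand":0.020},{"linear":[-0.022,0.042,0],"twist":0,"hand":0.020},{"linear":[0,0,0.02],"twist":0,"hand":0.020},{"linear":[0,0,0.01],"twist":0,"hand":0.020},{"linear":[0,0,0],"twist":0,"hand":0.020},{"linear":[0,0,0],"twist":0,"hand":0.020},{"linear":[0,0,0],"twist":0,"hand":0.020}]';  python3 -c "
from h import *
cv2.imwrite('pics/w_h.png',read_camera('wrist')[:,:,::-1])
cv2.imwrite('pics/side_h.png',read_camera('side')[:,:,::-1])
plan(506.3,73,75,0.243+np.pi)"
```

```text
time_s: 15.9
position: [508.1, 70.3, 113.2]
tcp_rot: [[-0.971, -0.24, 0.001], [-0.24, 0.971, 0.0], [-0.001, -0.0, -1.0]]
wrist_force: [0.4, -0.1, -1.3]
grip_width: 35.9
t 16.0 pos [508.2  70.6 113.4] yaw -2.899 j6 -0.21 twist -0.0 / 1 | tool delta mm [ 1.3  2.8 38.4] rows 1 each [ 1.3  2.8 38.4]
```

View pics/w_h.png

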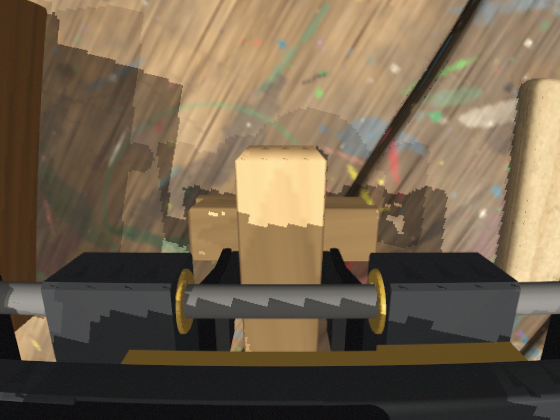

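View pics/side_h.png

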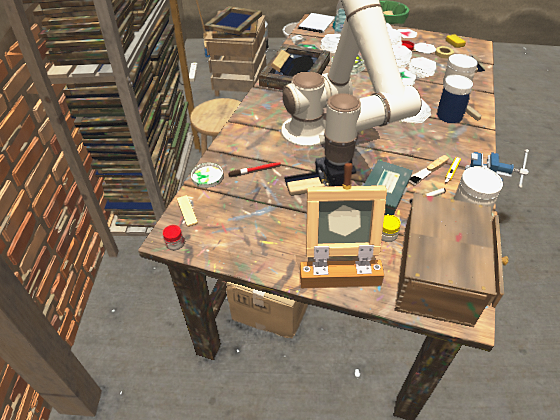

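```bash
python3 -m jog '[{"linear":[0.001,0.003,0.020],"twist":0,"hand":0.020},{"linear":[0,0,0.018],"twist":0,"hand":0.020},{"linear":[0,0,0.008],"twist":0,"hand":0.020},{"linear":[0,0,0],"twist":0,"hand":0.020},{"linear":[0,0,0],"twist":0,"hand":0.020},{"linear":[0,0,0],"twist":0,"hand":0.020}]';  python3 -c "
from h import *
plan(506.3,73,60,0.243+np.pi)"
```

```text
time_s: 16.6
position: [506.9, 74.0, 67.6]
tcp_rot: [[-0.97, -0.242, 0.002], [-0.242, 0.97, 0.001], [-0.002, 0.0, -1.0]]
wrist_force: [-0.4, -0.2, -1.8]
grip_width: 35.6
t 16.6 pos [506.9  74.   67.6] yaw -2.898 j6 -0.22 twist 0.001 / 1 | tool delta mm [ 0.8 -0.8  7.6] rows 1 each [ 0.8 -0.8  7.6]
```

```bash
python3 -m jog '[{"linear":[0.0005,-0.0008,0.005],"twist":0,"hand":0.020},{"linear":[0,0,0],"twist":0,"hand":0.020},{"linear":[0,0,0],"twist":0,"hand":0.020}]' | grep -E "posi|force"; for i in 1 2 3; do python3 -m jog '[{"linear":[0,0,0.001],"twist":0,"hand":0.020},{"linear":[0,0,0],"twist":0,"hand":0.020}]' | grep -E "posi|force"; done
```

```text
position: [505.8, 72.9, 61.6]
wrist_force: [0.4, -0.5, -1.6]
position: [505.8, 72.9, 60.6]
wrist_force: [-0.5, 0.1, -1.2]
position: [506.0, 73.0, 59.8]
wrist_force: [0.3, -0.6, -0.7]
position: [506.0, 73.0, 59.7]
wrist_force: [-3.5, -0.7, 7.0]
```

Contact at TCP 59.8, as expected. Release.

```bash
python3 -m jog '[{"linear":[0,0,-0.0005],"twist":0,"hand":0.037},{"linear":[0,0,0],"twist":0,"hand":0.042},{"linear":[0,0,0],"twist":0,"hand":0.050},{"linear":[0,0,0],"twist":0,"hand":0.060},{"linear":[0,0,-0.01],"twist":0,"hand":0.060},{"linear":[0,0,-0.04],"twist":0,"hand":0.060},{"linear":[0,0,-0.04],"twist":0,"hand":0.070},{"linear":[0,-0.02,-0.04],"twist":0,"hand":0.087},{"linear":[0,-0.03,-0.03],"twist":0,"hand":0.087},{"linear":[0,0,0],"twist":0,"hand":0.087},{"linear":[0,0,0],"twist":0,"hand":0.087},{"linear":[0,0,0],"twist":0,"hand":0.087}]'; python3 -c "
from h import *
cv2.imwrite('pics/w_i.png',read_camera('wrist')[:,:,::-1])
cv2.imwrite('pics/top_i.png',read_camera('top')[:,:,::-1])
plan(457.3,-397,180,0.427-np.pi/2)"
```

```text
time_s: 18.7
position: [517.0, 24.5, 218.2]
tcp_rot: [[-0.97, -0.241, -0.002], [-0.241, 0.97, -0.0], [0.002, 0.0, -1.0]]
wrist_force: [-0.8, 0.2, -1.1]
grip_width: 86.2
t 18.8 pos [517.1  24.7 217.8] yaw -2.897 j6 -0.12 twist 1.388 / 10 | tool delta mm [-359.2 -229.1   36.8] rows 8 each [-44.9 -28.6   4.6]
```

View pics/w_i.png

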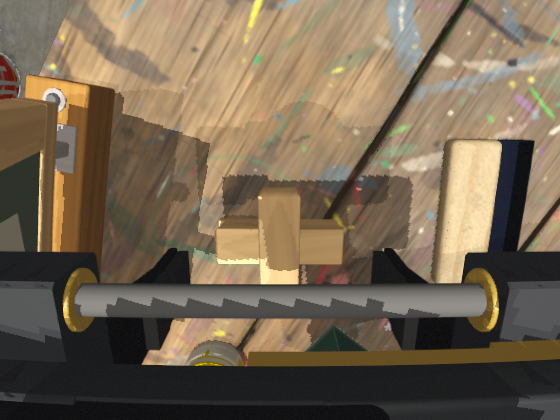

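```bash
python3 -m jog '[{"linear":[0,0,0],"twist":-0.146,"hand":0.087},{"linear":[0,0,0],"twist":-0.146,"hand":0.087},{"linear":[0,0,0],"twist":-0.146,"hand":0.087},{"linear":[0,0,0],"twist":-0.146,"hand":0.087},{"linear":[0,0,0],"twist":-0.146,"hand":0.087},{"linear":[0,0,0],"twist":-0.146,"hand":0.087},{"linear":[0,0,0],"twist":-0.146,"hand":0.087},{"linear":[0,0,0],"twist":-0.146,"hand":0.087},{"linear":[0,0,0],"twist":-0.146,"hand":0.087},{"linear":[0,0,0],"twist":-0.146,"hand":0.087},{"linear":[0,0,0],"twist":-0.146,"hand":0.087},{"linear":[0,0,0],"twist":-0.147,"hand":0.087}]' | head -3;  python3 -c "
from h import *
plan(457.3,-397,180,0.427-np.pi/2)"
```

```text
time_s: 20.0
position: [517.4, 24.9, 218.0]
tcp_rot: [[0.42, -0.908, -0.002], [-0.908, -0.42, -0.001], [-0.0, 0.002, -1.0]]
t 20.0 pos [517.4  24.9 218. ] yaw -1.137 j6 1.64 twist 0.006 / 1 | tool delta mm [359.1 229.3  38.5] rows 8 each [44.9 28.7  4.8]
```

```bash
python3 -m jog '[{"linear":[0.022,0.014,0.002],"twist":0,"hand":0.087},{"linear":[0.045,0.029,0.002],"twist":0,"hand":0.087},{"linear":[0.045,0.029,0.005],"twist":0,"hand":0.087},{"linear":[0.045,0.029,0.005],"twist":0,"hand":0.087},{"linear":[0.045,0.029,0.005],"twist":0,"hand":0.070},{"linear":[0.045,0.029,0.005],"twist":0,"hand":0.070},{"linear":[0.045,0.029,0.005],"twist":0,"hand":0.070},{"linear":[0.045,0.029,0.035],"twist":0,"hand":0.070},{"linear":[0.022,0.012,0.045],"twist":0,"hand":0.070},{"linear":[0,0,0.02],"twist":0,"hand":0.065},{"linear":[0,0,0],"twist":0,"hand":0.06},{"linear":[0,0,0],"twist":0,"hand":0.06}]' | head -3;  python3 -m jog '[{"linear":[0,0,0],"twist":0,"hand":0.06},{"linear":[0,0,0],"twist":0,"hand":0.06}]' >/dev/null; python3 -c "
from h import *
cv2.imwrite('pics/w_j.png',read_camera('wrist')[:,:,::-1])
plan(457.5,-396.8,24,0.427-np.pi/2)"
```

```text
time_s: 21.2
position: [463.1, -362.5, 100.6]
tcp_rot: [[0.415, -0.91, -0.001], [-0.91, -0.415, 0.0], [-0.001, 0.001, -1.0]]
t 21.45 pos [ 463.9 -362.5  102.6] yaw -1.143 j6 2.39 twist 0.0 / 1 | tool delta mm [28.4 20.2 78.6] rows 2 each [14.2 10.1 39.3]
```

View pics/w_j.png

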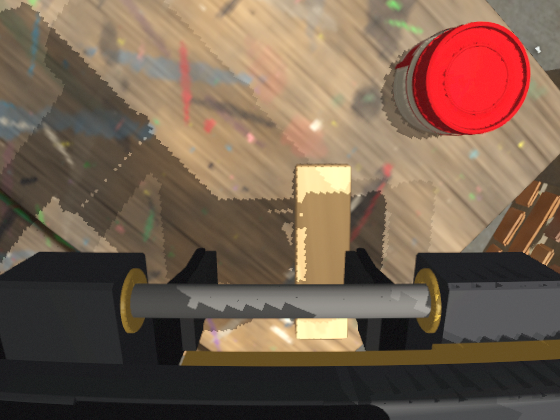

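```bash
python3 -m jog '[{"linear":[0.014,0.010,0.010],"twist":0,"hand":0.06},{"linear":[0.0145,0.010,0.015],"twist":0,"hand":0.06},{"linear":[0,0,0.015],"twist":0,"hand":0.06},{"linear":[0,0,0],"twist":0,"hand":0.06},{"linear":[0,0,0],"twist":0,"hand":0.06},{"linear":[0,0,0],"twist":0,"hand":0.06}]' | head -3; python3 -c "
from h import *
cv2.imwrite('pics/w_k.png',read_camera('wrist')[:,:,::-1])
plan(457.5,-396.8,24,0.427-np.pi/2)"
```

```text
time_s: 22.05
position: [456.9, -397.4, 61.8]
tcp_rot: [[0.414, -0.91, 0.001], [-0.91, -0.414, -0.001], [0.001, -0.001, -1.0]]
t 22.1 pos [ 457.  -397.3   61.9] yaw -1.144 j6 2.45 twist -0.0 / 1 | tool delta mm [-0.3 -0.6 37.9] rows 1 each [-0.3 -0.6 37.9]
```

View pics/w_k.png

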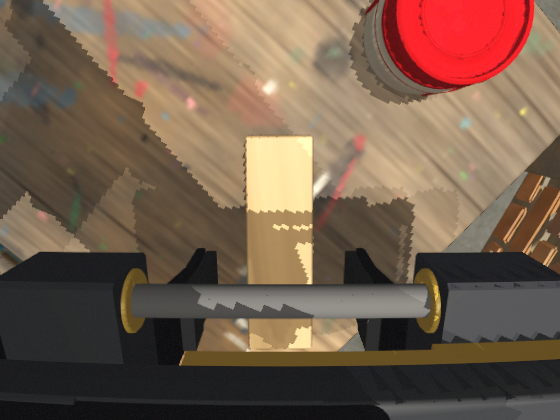

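```bash
python3 -m jog '[{"linear":[0,-0.0005,0.020],"twist":0,"hand":0.060},{"linear":[0,0,0.018],"twist":0,"hand":0.060},{"linear":[0,0,0],"twist":0,"hand":0.050},{"linear":[0,0,0],"twist":0,"hand":0.040},{"linear":[0,0,0],"twist":0,"hand":0.030},{"linear":[0,0,0],"twist":0,"hand":0.020},{"linear":[0,0,0],"twist":0,"hand":0.020}]' 20; python3 -m jog '[{"linear":[0,0,-0.010],"twist":0,"hand":0.020},{"linear":[0,0,-0.030],"twist":0,"hand":0.020},{"linear":[0,0,-0.045],"twist":0,"hand":0.020},{"linear":[0,0,-0.045],"twist":0,"hand":0.020},{"linear":[0,0,0],"twist":0,"hand":0.020},{"linear":[0,0,0],"twist":0,"hand":0.020},{"linear":[0,0,0],"twist":0,"hand":0.020}]';  python3 -c "
from h import *
plan(492,131,130,0.243+np.pi)"
```

```text
time_s: 22.8
position: [457.6, -397.1, 24.2]
tcp_rot: [[0.414, -0.91, 0.002], [-0.91, -0.414, -0.001], [0.002, -0.001, -1.0]]
wrist_force: [0.3, 1.3, 3.5]
grip_width: 35.9
time_s: 23.5
position: [455.9, -396.2, 152.0]
tcp_rot: [[0.413, -0.911, -0.002], [-0.911, -0.413, 0.002], [-0.002, 0.001, -1.0]]
wrist_force: [-0.5, -0.0, -1.4]
grip_width: 36.0
t 23.5 pos [ 455.9 -396.2  152. ] yaw -1.145 j6 2.44 twist -1.388 / 10 | tool delta mm [ 161.9 -503.    21.1] rows 12 each [ 13.5 -41.9   1.8]
```

```bash
python3 -m jog '[{"linear":[0,0,0],"twist":0.146,"hand":0.02},{"linear":[0,0,0],"twist":0.146,"hand":0.02},{"linear":[0,0,0],"twist":0.146,"hand":0.02},{"linear":[0,0,0],"twist":0.146,"hand":0.02},{"linear":[0,0,0],"twist":0.146,"hand":0.02},{"linear":[0,0,0],"twist":0.146,"hand":0.02},{"linear":[0,0,0],"twist":0.146,"hand":0.02},{"linear":[0,0,0],"twist":0.146,"hand":0.02},{"linear":[0,0,0],"twist":0.146,"hand":0.02},{"linear":[0,0,0],"twist":0.146,"hand":0.02},{"linear":[0,0,0],"twist":0.146,"hand":0.02},{"linear":[0,0,0],"twist":0.148,"hand":0.02}]' | head -3;  python3 -c "
from h import *
plan(506,30,150,0.243+np.pi)"
```

```text
time_s: 24.7
position: [455.8, -396.2, 150.8]
tcp_rot: [[-0.972, -0.235, -0.004], [-0.235, 0.972, 0.002], [0.003, 0.003, -1.0]]
t 24.7 pos [ 455.8 -396.2  150.8] yaw -2.905 j6 0.68 twist -0.006 / 1 | tool delta mm [-151.3  401.6    1.5] rows 9 each [-16.8  44.6   0.2]
```

```bash
python3 -m jog '[{"linear":[-0.010,0.025,0],"twist":-0.006,"hand":0.02},{"linear":[-0.017,0.045,0],"twist":0,"hand":0.02},{"linear":[-0.017,0.045,0],"twist":0,"hand":0.02},{"linear":[-0.017,0.045,0],"twist":0,"hand":0.02},{"linear":[-0.017,0.045,0],"twist":0,"hand":0.02},{"linear":[-0.017,0.045,0],"twist":0,"hand":0.02},{"linear":[-0.017,0.045,0],"twist":0,"hand":0.02},{"linear":[-0.017,0.045,0],"twist":0,"hand":0.02},{"linear":[-0.017,0.045,0],"twist":0,"hand":0.02},{"linear":[-0.010,0.025,0],"twist":0,"hand":0.02},{"linear":[0,0,0],"twist":0,"hand":0.02},{"linear":[0,0,0],"twist":0,"hand":0.02}]' | head -3;  python3 - <<'E'
from h import *
c=calibration("wrist"); M=np.array(c["mount"])
Rt=np.array([[-0.97,-0.241,-0.001],[-0.241,0.97,0],[0.001,0,-1]]); p=np.array([517.1,24.7,217.8])
Rc=Rt@M[:3,:3]; tc=Rt@M[:3,3]+p; cp=(c,Rc.T,-Rc.T@tc)
# predicted third at (506,73), yaw 1.814, z=36
for nm,X in (("pred",wedge(506,73,1.814,36)),): print(proj(cp,X).round(1))
im=cv2.imread("pics/w_i.png").copy()
q=proj(cp,wedge(506,73,1.814,36))
for i,j in((0,1),(2,3),(4,5),(6,7),(0,2),(1,3),(4,6),(5,7),(0,4),(1,5),(2,6),(3,7)): cv2.line(im,tuple(np.round(q[i]).astype(int)),tuple(np.round(q[j]).astype(int)),(0,0,255),1)
cv2.imwrite("pics/wi_o.png",cv2.resize(im[150:310,190:370],None,fx=4,fy=4))
plan(506-.24*61,73+.97*61,100,0.243+np.pi)
E
```

```text
time_s: 25.9
position: [506.2, 39.1, 151.5]
tcp_rot: [[-0.969, -0.248, -0.003], [-0.248, 0.969, -0.001], [0.004, -0.0, -1.0]]
[[259.3 184.1]
 [257.7 189.9]
 [299.7 184.1]
 [301.3 189.9]
 [261.1 304.7]
 [260.6 309.9]
 [297.8 304.7]
 [298.3 309.9]]
t 25.9 pos [506.2  39.1 151.5] yaw -2.891 j6 -0.15 twist 0.007 / 1 | tool delta mm [-8.2 93.9 51.5] rows 3 each [-2.7 31.3 17.2]
```

View pics/wi_o.png

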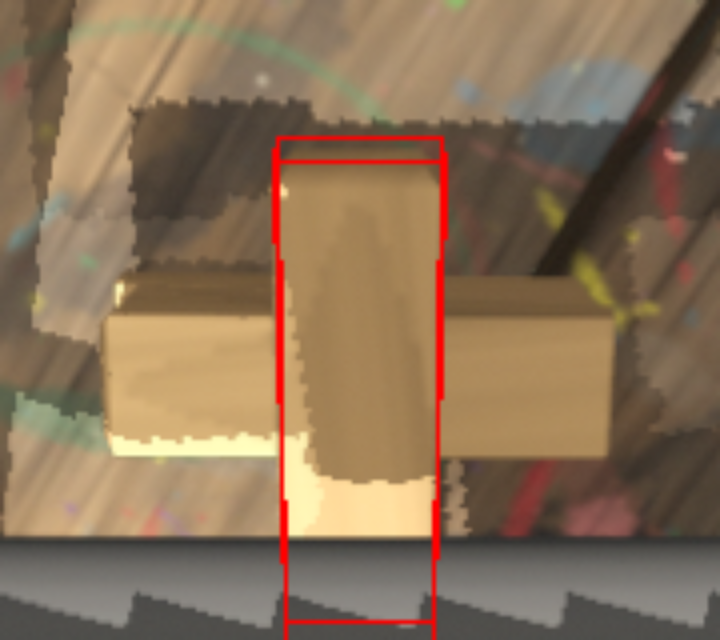

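```bash
python3 -m jog '[{"linear":[-0.003,0.031,0],"twist":0.007,"hand":0.02},{"linear":[-0.003,0.031,0],"twist":0,"hand":0.02},{"linear":[-0.002,0.032,0.010],"twist":0,"hand":0.02},{"linear":[0,0,0.02],"twist":0,"hand":0.02},{"linear":[0,0,0.02],"twist":0,"hand":0.02},{"linear":[0,0,0],"twist":0,"hand":0.02},{"linear":[0,0,0],"twist":0,"hand":0.02},{"linear":[0,0,0],"twist":0,"hand":0.02}]' 8;  python3 - <<'E'
from h import *
plan(491.4,132.2,86,0.243+np.pi)
for c in ("wrist","side"): cv2.imwrite(f"pics/{c}_l.png",read_camera(c)[:,:,::-1])
E
```

```text
time_s: 26.7
position: [492.9, 131.6, 103.8]
tcp_rot: [[-0.971, -0.239, 0.001], [-0.239, 0.971, 0.001], [-0.001, 0.0, -1.0]]
wrist_force: [0.7, 0.6, -1.0]
grip_width: 36.0
t 26.7 pos [492.9 131.6 103.8] yaw -2.901 j6 -0.34 twist -0.002 / 1 | tool delta mm [ 1.4  0.9 17.8] rows 1 each [ 1.4  0.9 17.8]
```

View pics/wrist_l.png

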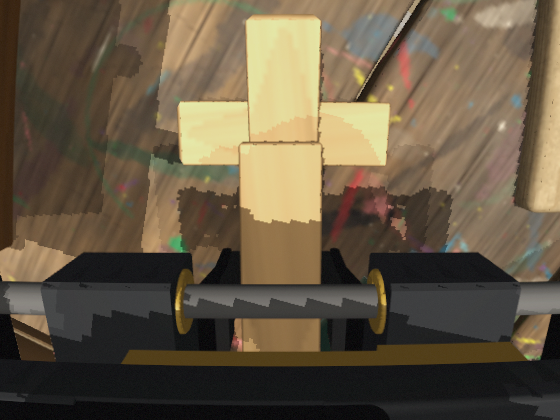

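```bash
python3 -m jog '[{"linear":[0.001,0.001,0.012],"twist":0,"hand":0.02},{"linear":[0,0,0.010],"twist":0,"hand":0.02},{"linear":[0,0,0],"twist":0,"hand":0.02},{"linear":[0,0,0],"twist":0,"hand":0.02},{"linear":[0,0,0],"twist":0,"hand":0.02}]' 8 | grep -E "posi|force"; for i in 1 2 3 4 5; do python3 -m jog '[{"linear":[0,0,0.002],"twist":0,"hand":0.020},{"linear":[0,0,0],"twist":0,"hand":0.020}]' | grep -E "posi|force"; done;  python3 - <<'E'
from h import *
for c in ("wrist","side"): cv2.imwrite(f"pics/{c}_m.png",read_camera(c)[:,:,::-1])
E
```

```text
position: [491.4, 133.0, 81.4]
wrist_force: [0.3, 0.5, -0.6]
position: [491.0, 132.9, 79.0]
wrist_force: [0.9, 0.3, -0.7]
position: [491.2, 133.1, 77.0]
wrist_force: [-0.4, 0.6, -0.2]
position: [491.1, 133.0, 74.9]
wrist_force: [0.8, 0.4, -0.6]
position: [491.0, 132.9, 72.8]
wrist_force: [-0.3, 1.1, 0.2]
position: [490.9, 132.8, 70.7]
wrist_force: [0.3, 0.4, -0.4]
```

View pics/wrist_m.png

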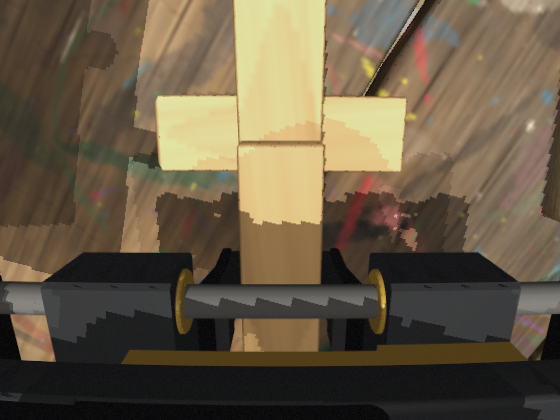

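```bash
python3 -m jog '[{"linear":[0,0,-0.008],"twist":0,"hand":0.02},{"linear":[0,0,-0.015],"twist":0,"hand":0.02},{"linear":[0,-0.020,0],"twist":0,"hand":0.02},{"linear":[0,-0.020,0],"twist":0,"hand":0.02},{"linear":[0,-0.018,0],"twist":0,"hand":0.02},{"linear":[0,0,0],"twist":0,"hand":0.02},{"linear":[0,0,0],"twist":0,"hand":0.02},{"linear":[0,0,0],"twist":0,"hand":0.02}]' 8;  python3 - <<'E'
from h import *
plan(505.4,75.5,83,0.243+np.pi)
for c in ("wrist","side"): cv2.imwrite(f"pics/{c}_n.png",read_camera(c)[:,:,::-1])
E
```

```text
time_s: 29.2
position: [504.9, 76.9, 94.2]
tcp_rot: [[-0.971, -0.24, 0.0], [-0.24, 0.971, 0.0], [-0.0, 0.0, -1.0]]
wrist_force: [0.6, 0.6, -0.4]
grip_width: 36.6
t 29.2 pos [504.9  76.9  94.2] yaw -2.899 j6 -0.23 twist -0.001 / 1 | tool delta mm [-0.2 -1.5 11.2] rows 1 each [-0.2 -1.5 11.2]
```

View pics/wrist_n.png

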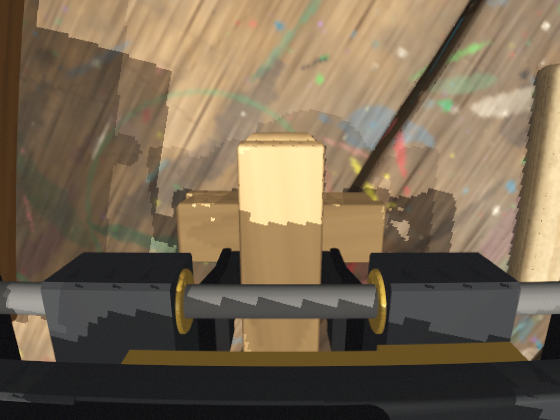

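```bash
python3 -m jog '[{"linear":[0,-0.0015,0.008],"twist":0,"hand":0.02},{"linear":[0,0,0.003],"twist":0,"hand":0.02},{"linear":[0,0,0],"twist":0,"hand":0.02},{"linear":[0,0,0],"twist":0,"hand":0.02},{"linear":[0,0,0],"twist":0,"hand":0.02}]' 6 | grep -E "posi|force"; for i in 1 2 3; do python3 -m jog '[{"linear":[0,0,0.0015],"twist":0,"hand":0.020},{"linear":[0,0,0],"twist":0,"hand":0.020}]' | grep -E "posi|force"; done;  python3 - <<'E'
from h import *
for c in ("wrist","side"): cv2.imwrite(f"pics/{c}_o.png",read_camera(c)[:,:,::-1])
E
```

```text
position: [505.3, 75.2, 83.0]
wrist_force: [0.4, -0.1, -1.1]
position: [505.1, 75.1, 81.4]
wrist_force: [0.2, 0.0, -0.9]
position: [505.1, 75.0, 79.8]
wrist_force: [-0.4, -0.2, -1.6]
position: [505.4, 75.2, 78.5]
wrist_force: [-0.0, -0.1, -0.9]
```

View pics/wrist_o.png

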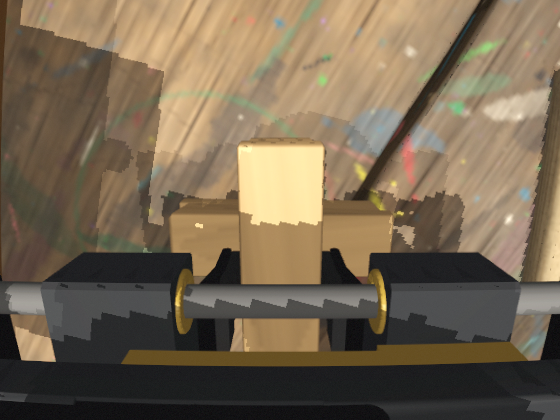

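```bash
for i in 1 2; do python3 -m jog '[{"linear":[0,0,0.0007],"twist":0,"hand":0.020},{"linear":[0,0,0],"twist":0,"hand":0.020},{"linear":[0,0,0],"twist":0,"hand":0.020}]' | grep -E "posi|force"; done
```

```text
position: [505.3, 75.1, 78.3]
wrist_force: [-2.2, 0.8, 5.3]
position: [505.3, 75.1, 77.9]
wrist_force: [-3.0, -0.1, 7.3]
```

```bash
python3 -m jog '[{"linear":[0,0,-0.0007],"twist":0,"hand":0.02},{"linear":[0,0,0],"twist":0,"hand":0.037},{"linear":[0,0,0],"twist":0,"hand":0.042},{"linear":[0,0,0],"twist":0,"hand":0.050},{"linear":[0,0,0],"twist":0,"hand":0.060},{"linear":[0,0,-0.01],"twist":0,"hand":0.060},{"linear":[0,0,-0.04],"twist":0,"hand":0.060},{"linear":[0,0,-0.04],"twist":0,"hand":0.070},{"linear":[0,-0.03,-0.04],"twist":0,"hand":0.087},{"linear":[0,-0.03,0],"twist":0,"hand":0.087},{"linear":[0,0,0],"twist":0,"hand":0.087},{"linear":[0,0,0],"twist":0,"hand":0.087}]'; python3 -c "
from h import *
for c in ('wrist','side','top'): cv2.imwrite(f'pics/{c}_p.png',read_camera(c)[:,:,::-1])
print(observe()['position'],observe()['time_s'])"
```

```text
time_s: 32.3
position: [519.4, 16.4, 208.2]
tcp_rot: [[-0.971, -0.238, 0.0], [-0.238, 0.971, 0.0], [-0.0, 0.0, -1.0]]
wrist_force: [0.3, 0.5, 0.1]
grip_width: 84.9
[519.22321225  17.30369729 207.40348824] 32.45
```

View pics/wrist_p.png

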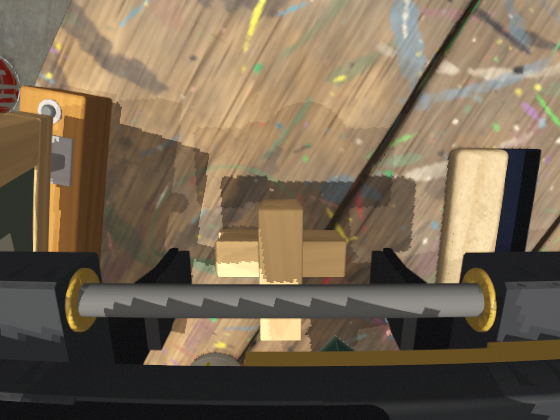

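View pics/side_p.png

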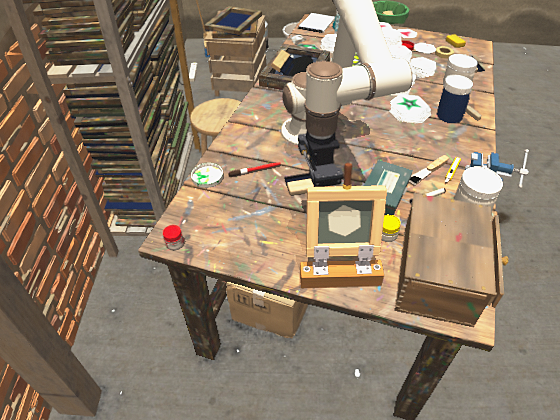

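View pics/top_p.png

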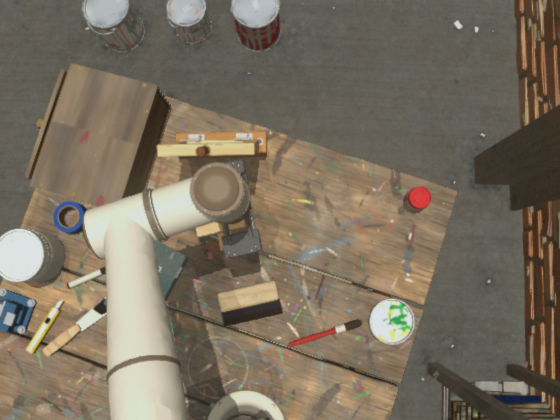

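```bash
python3 - <<'E'
import cv2
im=cv2.imread("pics/wrist_p.png")
cv2.imwrite("pics/wz5.png",cv2.resize(im[180:350,200:360],None,fx=4,fy=3.5,interpolation=cv2.INTER_CUBIC))
E
python3 -c "
from h import *
# screen handle estimate from top/side initial
for nm,(u,v) in dict(handle_tip_top=(203,150)).items():
    print(nm,ray(campose('top'),[[u,v]],345))
# hinge rail corners guesses (top image px at z=54)
print(ray(campose('top'),[[177,134],[267,131],[267,155]],54))
im=cv2.imread('pics/top0.png'); cv2.imwrite('pics/tz.png',cv2.resize(im[115:170,145:285],None,fx=5.5,fy=5.5,interpolation=cv2.INTER_CUBIC))
im=cv2.imread('pics/side0.png'); cv2.imwrite('pics/sz5.png',cv2.resize(im[155:295,290:400],None,fx=4.2,fy=4.2,interpolation=cv2.INTER_CUBIC))
"
```

```text
handle_tip_top [[624.87994175  74.54066688 345.        ]]
[[731.20606042 193.06011157  54.        ]
 [743.86015755 -34.14640335  54.        ]
 [682.24460061 -36.01963748  54.        ]]
```

View pics/wz5.png

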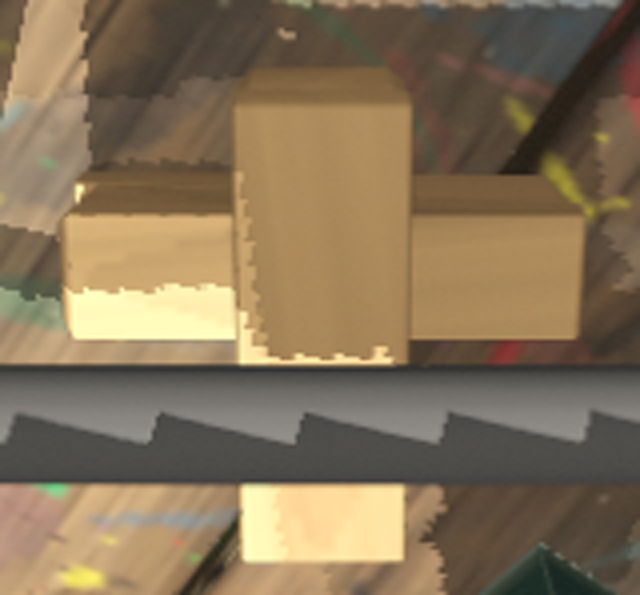

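View pics/tz.png

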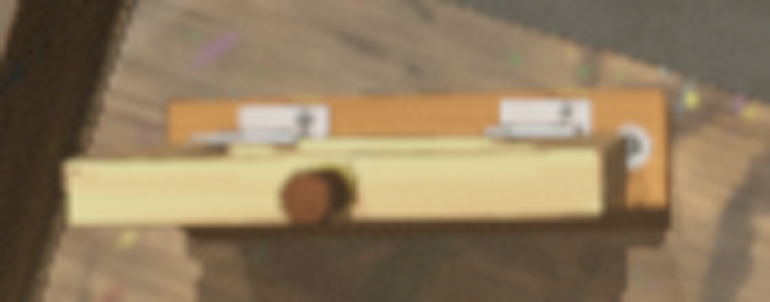

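View pics/sz5.png

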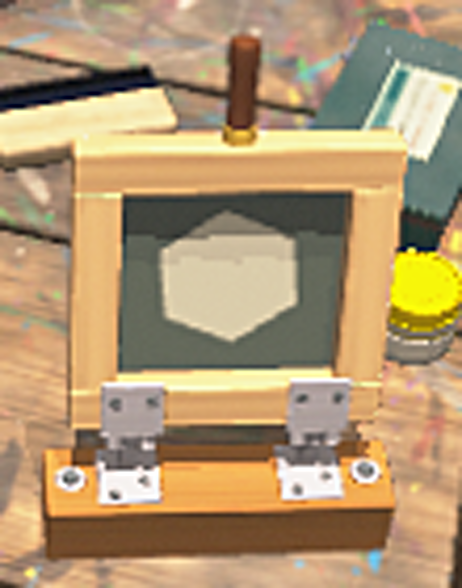

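```bash
python3 - <<'E'
from h import *
from scipy.optimize import least_squares
T=campose("top");S=campose("side")
def w(p,v):
    X,Y,ph=p[:3]; c,s=np.cos(ph),np.sin(ph)
    return np.array([X+c*v[0]-s*v[1],Y+s*v[0]+c*v[1],v[2]])
def scr(p,s,y,t):
    a=p[3]; # along -x, raised
    return w(p,[-s*np.cos(a)+t*np.sin(a), y, 84+s*np.sin(a)+t*np.cos(a)])
def model(p):
    b=p[4]
    o=[(T,scr(p,281,0,0),(201.0,150.8)),
       (T,scr(p,214,100,12),(156.8,144.1)),(T,scr(p,214,-100,12),(254.5,142.3)),
       (T,scr(p,214,100,-12),(157.4,156.1)),(T,scr(p,214,-100,-12),(255.,154.1)),
       (T,w(p,[b,115,54]),(175.5,133.2)),(T,w(p,[b,-115,54]),(266.1,131)),(T,w(p,[b-56,-115,54]),(266.5,153.2)),
       (S,scr(p,281,0,0),(348.6,164.)),(S,scr(p,214,0,0),(346.9,187.1)),
       (S,w(p,[b,-115,0]),(301.4,287.4)),(S,w(p,[b,115,0]),(382.6,284.8)),
       (S,w(p,[b,-115,54]),(300.7,276.9)),(S,w(p,[b,115,54]),(382.9,274.5))]
    return o
def res(p): return np.concatenate([proj(c,X)[0]-uv for c,X,uv in model(p)])
r=least_squares(res,[705,75,0,1.3,28],loss="soft_l1")
print(r.x.round(3)); print(res(r.x).reshape(-1,2).round(1))
p=r.x
print("grip",scr(p,256,0,0),"end",scr(p,281,0,0),"level grip",w(p,[-256,0,84]),"front bar mid",w(p,[-199,0,72]))
E
```

```text
[7.01314e+02 8.22920e+01 4.50000e-02 1.28000e+00 3.78990e+01]
[[-0.9  0.2]
 [-0.2  0.1]
 [-0.6 -0.4]
 [-0.1 -0.2]
 [-0.7 -0.4]
 [-0.7 -0.3]
 [-0.4 -0.2]
 [-0.5 -0.6]
 [-1.8 -1.4]
 [-1.6  0.2]
 [-2.2 -0.1]
 [-2.6  0.2]
 [-1.1 -0.9]
 [ 0.1 -0.7]]
grip [627.99612963  78.96675176 329.25375772] end [620.83616165  78.64205931 353.20431999] level grip [445.57702449  70.69435338  84.        ] front bar mid [502.51850535  73.27655338  72.        ]
```

```bash
python3 -m jog '[{"linear":[0,0,-0.02],"twist":0,"hand":0.087},{"linear":[0,0,-0.045],"twist":0,"hand":0.087},{"linear":[0,0,-0.045],"twist":0,"hand":0.087},{"linear":[0,0,-0.045],"twist":0.146,"hand":0.087},{"linear":[0,0,-0.045],"twist":0.146,"hand":0.087},{"linear":[0,0,-0.020],"twist":0.146,"hand":0.087},{"linear":[0,0,0],"twist":0.146,"hand":0.087},{"linear":[0,0,0],"twist":0.146,"hand":0.087},{"linear":[0,0,0],"twist":0.146,"hand":0.087},{"linear":[0,0,0],"twist":0.146,"hand":0.087},{"linear":[0,0,0],"twist":0.146,"hand":0.087}]' 20|head -3;python3 -c "
from h import *
plan(623,78.8,410,1.616)"
```

```text
time_s: 33.55
position: [519.5, 17.7, 427.2]
tcp_rot: [[-0.597, 0.802, -0.001], [0.802, 0.597, -0.0], [0.0, -0.001, -1.0]]
t 33.55 pos [519.5  17.7 427.2] yaw 2.211 j6 -1.28 twist 0.595 / 5 | tool delta mm [ 56.4 106.2  17.1] rows 3 each [18.8 35.4  5.7]
```

```bash
python3 -m jog '[{"linear":[0,0,0],"twist":0.146,"hand":0.087},{"linear":[0,0,0],"twist":0.146,"hand":0.087},{"linear":[0,0,0],"twist":0.146,"hand":0.087},{"linear":[0,0,0],"twist":0.146,"hand":0.087},{"linear":[0.028,0.040,0],"twist":0.011,"hand":0.070},{"linear":[0.028,0.040,0],"twist":0,"hand":0.070},{"linear":[0,0,0],"twist":0,"hand":0.070},{"linear":[0,0,0],"twist":0,"hand":0.070},{"linear":[0,0,0],"twist":0,"hand":0.070}]' 20|head -3;python3 -c "
from h import *
plan(623,78.8,410,1.616)
for c in ('wrist','side'): cv2.imwrite(f'pics/{c}_q.png',read_camera(c)[:,:,::-1])"
```

```text
time_s: 34.45
position: [595.9, 77.2, 427.9]
tcp_rot: [[-0.05, 0.999, -0.0], [0.999, 0.05, -0.001], [-0.001, -0.0, -1.0]]
t 34.45 pos [595.9  77.2 427.9] yaw 1.621 j6 -1.92 twist 0.005 / 1 | tool delta mm [ 0.4 27.1 17.9] rows 1 each [ 0.4 27.1 17.9]
```

View pics/wrist_q.png

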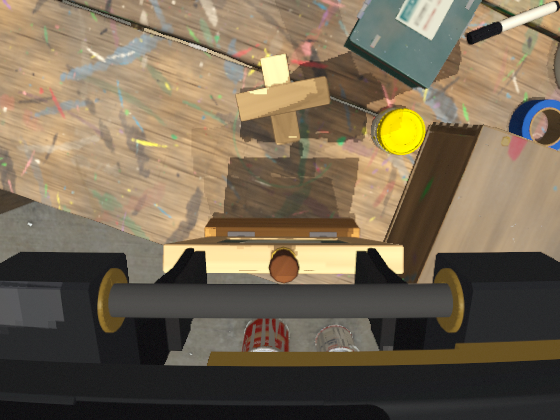

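```bash
python3 - <<'E'
from h import *
cp=campose("wrist")
print(ray(cp,[[284,266]],353),ray(cp,[[163,246],[403,246],[165,271],[402,272]],289))
# pile: corners upper layer
print(ray(cp,[[236,96],[326,78],[330,99],[241,121]],72).round(1))
E
```

```text
[[619.11681318  80.18012063 353.        ]] [[634.23719718 -17.69095532 289.        ]
 [624.38636018 178.97848962 289.        ]
 [656.46949334 -16.86018233 289.        ]
 [647.48181417 181.46636363 289.        ]]
[[505.9  14.7  72. ]
 [477.6 129.7  72. ]
 [503.4 136.9  72. ]
 [537.4  22.1  72. ]]
```

```bash
python3 -m jog '[{"linear":[0.0015,0.030,0.010],"twist":0,"hand":0.070},{"linear":[0,0,0.025],"twist":0,"hand":0.070},{"linear":[0,0,0],"twist":0,"hand":0.070},{"linear":[0,0,0],"twist":0,"hand":0.070},{"linear":[0,0,0],"twist":0,"hand":0.070}]' 20|head -3;python3 -c "
from h import *
plan(626,80.3,328,1.618)
for c in ('wrist',): cv2.imwrite(f'pics/{c}_r.png',read_camera(c)[:,:,::-1])"
```

```text
time_s: 35.05
position: [626.2, 79.7, 395.3]
tcp_rot: [[-0.05, 0.999, 0.004], [0.999, 0.05, 0.001], [0.0, 0.004, -1.0]]
t 35.05 pos [626.2  79.7 395.3] yaw 1.62 j6 -1.9 twist 0.002 / 1 | tool delta mm [ 0.6 -0.4 67.3] rows 2 each [ 0.3 -0.2 33.7]
```

View pics/wrist_r.png

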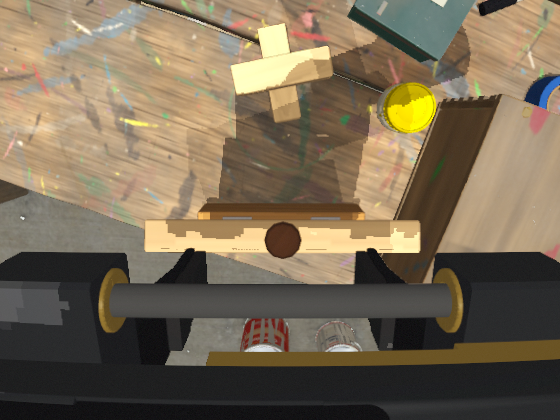

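```bash
python3 -m jog '[{"linear":[0.0005,0,0.025],"twist":0,"hand":0.070},{"linear":[0,0,0.025],"twist":0,"hand":0.070},{"linear":[0,0,0.017],"twist":0,"hand":0.070},{"linear":[0,0,0],"twist":0,"hand":0.060},{"linear":[0,0,0],"twist":0,"hand":0.050},{"linear":[0,0,0],"twist":0,"hand":0.040},{"linear":[0,0,0],"twist":0,"hand":0.030},{"linear":[0,0,0],"twist":0,"hand":0.020},{"linear":[0,0,0],"twist":0,"hand":0.010},{"linear":[0,0,0],"twist":0,"hand":0.010},{"linear":[0,0,0],"twist":0,"hand":0.010}]' 20;python3 - <<'E'
from h import *
for c in ('wrist','side'): cv2.imwrite(f'pics/{c}_s.png',read_camera(c)[:,:,::-1])
a=1.28; A=np.r_[1.28,1.25,np.arange(1.19,0.02,-.06),0.025,0]
print(len(A)-1)
for i in range(len(A)-1):
    print(round(A[i+1],3),[0,round(float(-.256*(np.cos(A[i+1])-np.cos(A[i]))),4),round(float(-.256*(np.sin(A[i+1])-np.sin(A[i]))),4)])
E
```

```text
time_s: 36.2
position: [626.3, 81.0, 325.8]
tcp_rot: [[-0.05, 0.999, 0.0], [0.999, 0.05, 0.0], [0.0, 0.0, -1.0]]
wrist_force: [-0.2, 1.5, 0.4]
grip_width: 18.7
23
1.25 [0, -0.0073, 0.0023]
1.19 [0, -0.0144, 0.0053]
1.13 [0, -0.0141, 0.0061]
1.07 [0, -0.0137, 0.007]
1.01 [0, -0.0132, 0.0078]
0.95 [0, -0.0128, 0.0086]
0.89 [0, -0.0122, 0.0093]
0.83 [0, -0.0116, 0.01]
0.77 [0, -0.011, 0.0107]
0.71 [0, -0.0104, 0.0113]
0.65 [0, -0.0097, 0.0119]
0.59 [0, -0.0089, 0.0125]
0.53 [0, -0.0082, 0.013]
0.47 [0, -0.0074, 0.0135]
0.41 [0, -0.0065, 0.0139]
0.35 [0, -0.0057, 0.0143]
0.29 [0, -0.0048, 0.0146]
0.23 [0, -0.0039, 0.0148]
0.17 [0, -0.0031, 0.0151]
0.11 [0, -0.0021, 0.0152]
0.05 [0, -0.0012, 0.0153]
0.025 [0, -0.0002, 0.0064]
0.0 [0, -0.0001, 0.0064]
```

View pics/wrist_s.png

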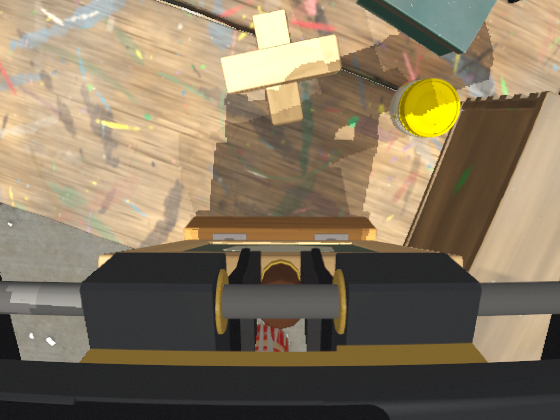

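```bash
python3 -m jog '[{"linear":[0,-0.0073,0.0023],"twist":0,"hand":0.010},{"linear":[0,-0.0144,0.0053],"twist":0,"hand":0.010},{"linear":[0,-0.0141,0.0061],"twist":0,"hand":0.010},{"linear":[0,-0.0137,0.0070],"twist":0,"hand":0.010},{"linear":[0,0,0],"twist":0,"hand":0.010},{"linear":[0,0,0],"twist":0,"hand":0.010}]' 25;python3 - <<'E'
from h import *
for c in ('wrist',): cv2.imwrite(f'pics/{c}_t.png',read_camera(c)[:,:,::-1])
p=observe()['position']; print(np.hypot(p[0]-700.5,p[2]+2-84))
E
```

```text
time_s: 36.9
position: [575.6, 78.6, 304.8]
tcp_rot: [[-0.05, 0.999, -0.003], [0.999, 0.05, 0.0], [0.001, -0.003, -1.0]]
wrist_force: [-3.8, 3.5, 0.8]
grip_width: 18.1
255.41434893991962
```

View pics/wrist_t.png

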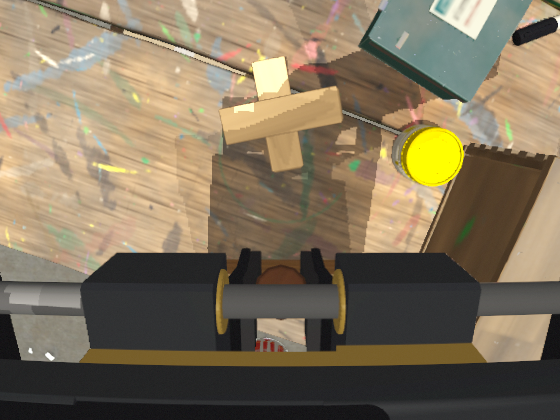

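```bash
python3 -m jog '[{"linear":[0,-0.0132,0.0078],"twist":0,"hand":0.010},{"linear":[0,-0.0128,0.0086],"twist":0,"hand":0.010},{"linear":[0,-0.0122,0.0093],"twist":0,"hand":0.010},{"linear":[0,-0.0116,0.0100],"twist":0,"hand":0.010},{"linear":[0,-0.0110,0.0107],"twist":0,"hand":0.010},{"linear":[0,-0.0104,0.0113],"twist":0,"hand":0.010},{"linear":[0,-0.0097,0.0119],"twist":0,"hand":0.010},{"linear":[0,-0.0089,0.0125],"twist":0,"hand":0.010},{"linear":[0,0,0],"twist":0,"hand":0.010},{"linear":[0,0,0],"twist":0,"hand":0.010}]' ;python3 - <<'E'
from h import *
for c in ('wrist','side'): cv2.imwrite(f'pics/{c}_u.png',read_camera(c)[:,:,::-1])
p=observe()['position']; print(np.hypot(p[0]-700.5,p[2]+2-84),np.arctan2(p[2]+2-84,700.5-p[0]))
E
```

```text
time_s: 37.95
position: [486.6, 74.5, 221.8]
tcp_rot: [[-0.049, 0.999, -0.003], [0.999, 0.049, 0.001], [0.001, -0.003, -1.0]]
wrist_force: [-2.5, 5.3, -2.8]
grip_width: 18.0
255.51002696233454 0.5789412019009851
```

View pics/side_u.png

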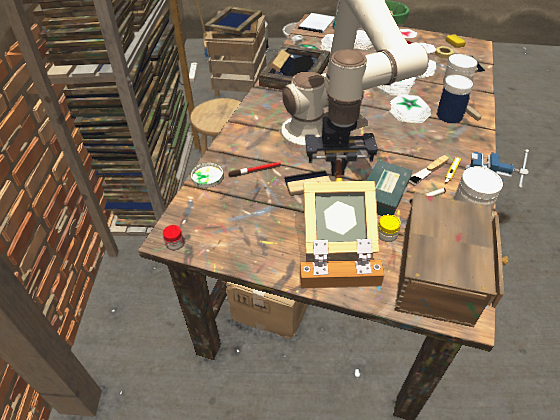

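```bash
python3 -m jog '[{"linear":[0,-0.0082,0.0130],"twist":0,"hand":0.010},{"linear":[0,-0.0074,0.0135],"twist":0,"hand":0.010},{"linear":[0,-0.0065,0.0139],"twist":0,"hand":0.010},{"linear":[0,-0.0057,0.0143],"twist":0,"hand":0.010},{"linear":[0,-0.0048,0.0146],"twist":0,"hand":0.010},{"linear":[0,-0.0039,0.0148],"twist":0,"hand":0.010},{"linear":[0,-0.0031,0.0151],"twist":0,"hand":0.010},{"linear":[0,-0.0021,0.0152],"twist":0,"hand":0.010},{"linear":[0,-0.0005,0.006],"twist":0,"hand":0.010},{"linear":[0,0,0],"twist":0,"hand":0.010},{"linear":[0,0,0],"twist":0,"hand":0.010},{"linear":[0,0,0],"twist":0,"hand":0.010}]' ;python3 - <<'E'
from h import *
for c in ('wrist','side'): cv2.imwrite(f'pics/{c}_v.png',read_camera(c)[:,:,::-1])
p=observe()['position']; print(np.hypot(p[0]-700.5,p[2]+2-84),np.arctan2(p[2]+2-84,700.5-p[0]))
E
```

```text
time_s: 39.25
position: [446.0, 72.6, 102.1]
tcp_rot: [[-0.05, 0.999, 0.001], [0.999, 0.05, 0.001], [0.001, 0.001, -1.0]]
wrist_force: [-0.7, 4.8, -3.8]
grip_width: 18.0
255.329558531267 0.07900571509903287
```

View pics/wrist_v.png

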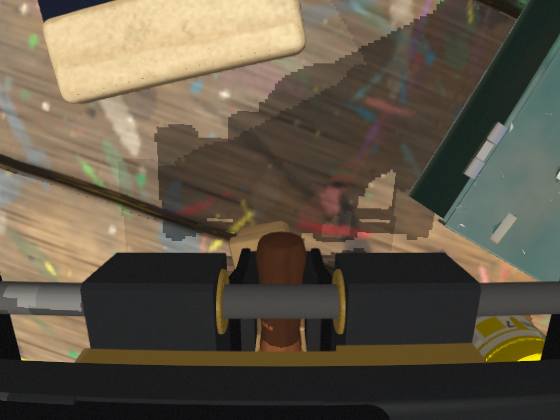

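View pics/side_v.png

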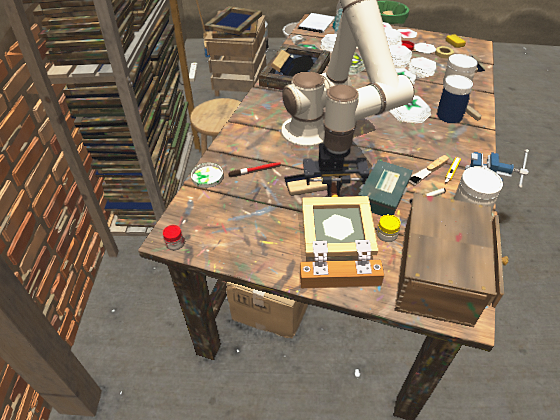

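```bash
python3 -m jog '[{"linear":[0,-0.0005,0.005],"twist":0,"hand":0.010},{"linear":[0,-0.0003,0.005],"twist":0,"hand":0.010},{"linear":[0,0,0.003],"twist":0,"hand":0.010},{"linear":[0,0,0],"twist":0,"hand":0.010},{"linear":[0,0,0],"twist":0,"hand":0.010}]' | grep -E "pos|force"; for i in 1 2 3 4; do python3 -m jog '[{"linear":[0,0,0.002],"twist":0,"hand":0.010},{"linear":[0,0,0],"twist":0,"hand":0.010}]'| grep -E "pos|force"; done
```

```text
position: [445.3, 72.6, 89.2]
wrist_force: [-0.3, 5.0, -4.5]
position: [445.3, 72.6, 87.3]
wrist_force: [-1.2, 5.9, -4.2]
position: [445.2, 72.6, 85.3]
wrist_force: [-2.8, 5.2, -4.0]
position: [445.2, 72.5, 83.3]
wrist_force: [-1.7, 6.0, -3.5]
position: [445.2, 72.6, 82.1]
wrist_force: [-4.3, 6.0, 3.2]
```

```bash
python3 -m jog '[{"linear":[0,0,-0.0003],"twist":0,"hand":0.010},{"linear":[0,0,0],"twist":0,"hand":0.022},{"linear":[0,0,0],"twist":0,"hand":0.030},{"linear":[0,0,0],"twist":0,"hand":0.045},{"linear":[0,0,0],"twist":0,"hand":0.06},{"linear":[0,0,0],"twist":0,"hand":0.06}]'; python3 -m jog '[{"linear":[0,0,-0.010],"twist":0,"hand":0.06},{"linear":[0,0,-0.03],"twist":0,"hand":0.06},{"linear":[0,0,-0.04],"twist":0,"hand":0.06},{"linear":[0,0,-0.04],"twist":0,"hand":0.06},{"linear":[0,-0.03,-0.03],"twist":0,"hand":0.06},{"linear":[0,-0.02,0],"twist":0,"hand":0.06},{"linear":[0,0,0],"twist":0,"hand":0.06},{"linear":[0,0,0],"twist":0,"hand":0.06},{"linear":[0,0,0],"twist":0,"hand":0.06}]'; python3 - <<'E'
from h import *
for c in ('wrist','side','top'): cv2.imwrite(f'pics/{c}_x.png',read_camera(c)[:,:,::-1])
im=cv2.imread('pics/side_x.png'); cv2.imwrite('pics/sx.png',cv2.resize(im[160:300,270:410],None,fx=4.2,fy=4.2,interpolation=cv2.INTER_CUBIC))
E
```

```text
time_s: 41.25
position: [444.3, 71.4, 81.8]
tcp_rot: [[-0.05, 0.999, -0.0], [0.999, 0.05, -0.0], [-0.0, -0.0, -1.0]]
wrist_force: [0.1, 0.1, -0.4]
grip_width: 46.2
time_s: 42.15
position: [394.7, 69.2, 231.8]
tcp_rot: [[-0.05, 0.999, -0.0], [0.999, 0.05, -0.0], [-0.0, -0.0, -1.0]]
wrist_force: [0.5, -0.2, 0.4]
grip_width: 60.0
```

View pics/wrist_x.png

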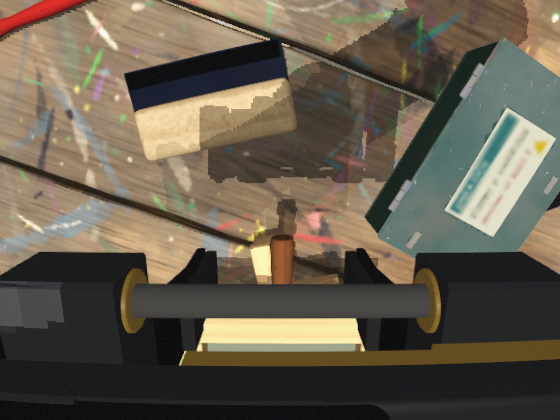

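View pics/sx.png

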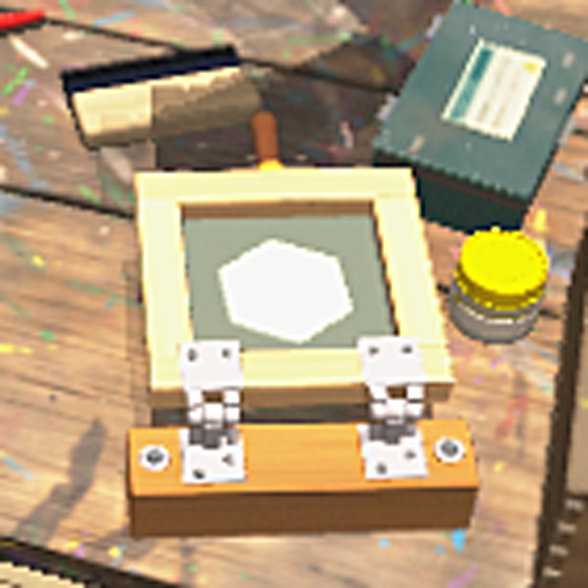

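```bash
python3 -m jog '[{"linear":[-0.045,-0.01,0],"twist":0,"hand":0.06},{"linear":[-0.045,-0.01,0],"twist":0,"hand":0.06},{"linear":[-0.045,0,0],"twist":0,"hand":0.06},{"linear":[-0.045,0,0],"twist":0,"hand":0.06},{"linear":[0,0,0],"twist":0,"hand":0.06},{"linear":[0,0,0],"twist":0,"hand":0.06},{"linear":[0,0,0],"twist":0,"hand":0.06}]' | head -2; python3 - <<'E'
from h import *
for c in ('wrist','top','side'):
    im=read_camera(c)[:,:,::-1].copy(); cp=campose(c)
    raw=im.copy()
    ph=.045
    def w(v): return [701.3+np.cos(ph)*v[0]-np.sin(ph)*v[1],82.3+np.sin(ph)*v[0]+np.cos(ph)*v[1],v[2]]
    for z,col in((96,(0,0,255)),):
        q=proj(cp,np.array([w([-214,100,z]),w([-214,-100,z]),w([-14,-100,z]),w([-14,100,z])])); cv2.polylines(im,[np.round(q).astype(np.int32)],True,col,1)
    for W4 in (wedge(506,73,.243,0)[[1,3,7,5]]*[1,1,0]+[0,0,36],wedge(506,75,1.814,0)[[1,3,7,5]]*[1,1,0]+[0,0,72]):
        cv2.polylines(im,[np.round(proj(cp,W4)).astype(np.int32)],True,(255,0,0),1)
    cv2.imwrite(f'pics/{c}_y.png',im); cv2.imwrite(f'pics/{c}_yr.png',raw)
a=cv2.imread('pics/top_y.png'); b=cv2.imread('pics/side_y.png')
cv2.imwrite('pics/ty.png',cv2.hconcat([cv2.resize(a[120:260,140:280],(400,400)),cv2.resize(b[180:300,290:410],(400,400))]))
E
```

```text
time_s: 43.0
position: [383.4, -111.3, 231.5]
```

View pics/wrist_yr.png

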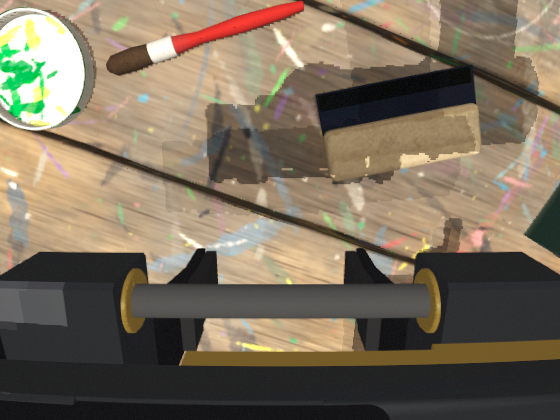

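View pics/ty.png

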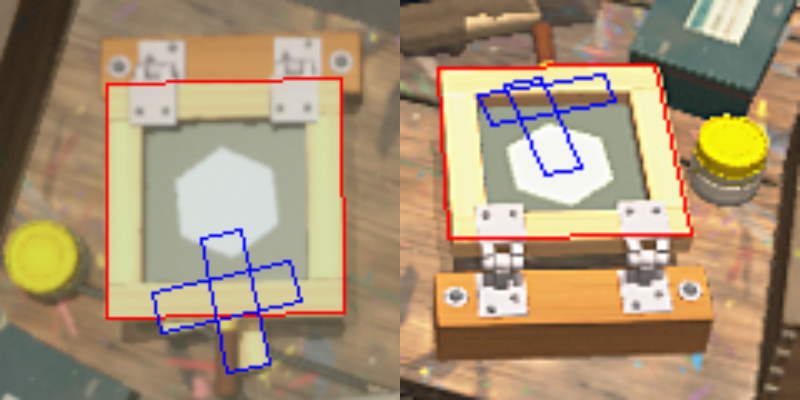

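```bash
python3 -c "
from plant import *
s=observe(); print(s['time_s'],s['qd'].round(3) if hasattr(s['qd'],'round') else s['qd'],s['wrist_force']); print(close_job())"
```

```text
43.15 [ 0.002 -0.002 -0.001  0.001 -0.002  0.   ] [-0.64901358 -0.01034996  0.17401163]
the job is handed in; nothing more can be done
None
```

The pile is finished, the screen rests level on it, and I handed the job in at 43 s of the 72 s allowed. No verdict was reported.

- **First layer:** I laid wedge_4 on wedge_1 with its thick end over the thin end. In the wrist picture the layer's top looked flat and flush, its centre within about 1 mm of wedge_1's estimated centre.
- **Second layer:** I laid wedge_2 flat and squarely crosswise on that. I tilted wedge_3 in the grip before laying it end for end on wedge_2, and it touched down at the expected height. The top layer came out centred about 3 mm from wedge_1's estimated centre.
- **Screen:** I lowered it by the handle and felt it land on the pile between 83.3 and 82.1 mm tool height. Level corresponds to about 82 mm.

**Last checks:** A model of the level screen lined up with the frame in both the top and side pictures. The end of layer one that shows in front of the screen was where it should be. Most of the pile was hidden under the screen by then, so I could not see that it had not shifted in the last moments. The ink pots were not touched, as far as the pictures show. The arm was clear and at rest at hand-in.

**One disagreement:** The first outline fit put wedge_4's thick end on the wrong side. I settled it from its large chamfer and the side view before gripping.

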